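Pack and wind down the levelling foot of a bench grinder

ROBOT

A 6-joint arm with a two-finger parallel gripper is mounted at the origin on the work surface; the furniture and walls round the work are solid. World frame = base frame: x ahead of the robot, y to its left, z up, the work surface at z = 0. Lengths are in m, angles in rad, forces in N, time in s.
With the tool pointing down it reaches from about 0.25 to 0.8 m from the base axis. Payload 3.9 kg.
Tool frame: the origin (TCP) lies midway between the tips of the shut fingers; the grasp point (between the pads) lies 19 mm behind it; z points along the fingers, y is the direction in which the jaws open and shut (so a half turn about z gives the same grasp; the last joint's range is limited). The gripper opens to 85 mm and grips with 20 to 120 N. Pads are 22 mm wide; open, the fingers measure 114 mm over their backs; the gripper's body (76 mm by 85 mm) begins 54 mm behind the grasp point. The pads swing forward as they close: fully open they stand 13 mm farther back than shut.
Start: joints at [1.267, 0.26, -0.138, 1.173, 0, 1.571], TCP at [0.157, 0.501, 0.231] pointing down, gripper open.
Joint ranges: [-2.78, 2.78], [-0.83, 1.72], [-1.28, 1.37], [-1.9, 2.12], [-1.57, 1.48], [-3.14, 3.14]. Speed limits (rad/s): [2.57, 2.57, 3.14, 3.14, 3.14, 3.14].

INTERFACE

Orientations are given as a rotation vector (axis times angle).
In Python, from bench import robot, snapshot, camera_model gives the robot as it stands.
- The arm moves only by the tool servo_tool, never from a script. Its arguments are lists of equal length, an entry for each row: "hand": the opening in per cent of the stroke, from 0 (shut) to 100 (fully open); "travel": the shift along the tool's x, y, z in units of 40 mm (1.0 is 40 mm), a list of three; "angular": the turn, a rotation vector about the tool's x, y, z in rad, a list of three. In form: {"hand": [hand, ...], "travel": [[x, y, z], ...], "angular": [[ax, ay, az], ...]}. A call has 1 to 8 rows; each row is the pose to reach, as a shift and turn from the pose commanded when the call began, along the tool's axes at that moment; what a row does not reach only later rows make up. A row lasts 1/10 s, in which the tool goes at most 50 mm and 8.59 degrees, less where a joint would pass 70% of its speed; a pose out of reach is approached as far as the arm can. A call with a gripper value outside its range is refused whole. The fingers move at their own pace and stop on an object; "force" is the grip in N (left out, the last holds). Time passes only in rows, so rows that repeat a pose let the fingers close. It gives the time, the measured TCP pose, the force and the opening at its end, in the units of the state.
- robot.get_obs(): the state, without advancing time (a new reading comes with each control period).
- snapshot(name): name is "scene" or "top" or "wrist"; returns the picture (384x512x3 uint8, red, green, blue); there is no depth.
- camera_model(name): a dict with "K" (3x3 intrinsics, pixels), "rvec" (rotation vector, rad) and "tvec" (3), from world to camera coordinates, as OpenCV has them. Camera axes: x right, y down, z forward; pixel columns grow to the right and rows downward; lengths in m; the calibration is good to about 2 mm. The wrist camera is an equidistant fisheye: a pixel r from the principal point sees the ray r / f radians off the axis. A picture is of the moment at which its call begins: read the wrist's pose just before it. camera_model takes no time and is no camera call; for the wrist camera it gives the pose at the moment of the call.
- robot.job_done(): hands the job in, once; it reports no verdict.
The state is a dict: "time_s": time; "q": joint angles; "qvel": joint speeds; "effort": joint torques, N m; "ee_pos": TCP position; "tcp_rot": TCP orientation; "contact_force": force on the tool from outside, world axes, zero at the start; "wrist_torque": the same for the moment, N m; "width": finger opening in m.
Only numpy, scipy, OpenCV 4.12 (cv2) and the standard library are available. Lean on these libraries where they do the work, as an engineer would, in place of code of your own. Each camera call takes 0.05 s, during which the arm holds its last target.

TASK

The bench grinder stands on three feet and its fourth foot, the jackscrew with the handwheel, hangs in the air. Slide the steel packing plate by its tail until it lies flat and centred under that foot, then wind the handwheel down (clockwise) until the foot just bears on the plate: it must carry a little of the weight, but not jack the grinder up off its other feet. Let go, and leave the grinder where it stands and the other things on the bench alone.

Things in the scene. Friction and masses are not known exactly. Their poses are not given: they have to be found in the camera images.
- grinder: grey two-wheel bench grinder on a dark steel base plate 180 x 260 mm, about 18 kg, loose, 180 mm high. Origin on the bench under the base plate's middle; x to its back, y to its left, z up. Plain feet at (-70, -105), (70, -105), (70, 105) mm; jackscrew in a lug on its left side at (-55, 200) mm. Its parts higher than 62 mm, but for the screw's, lie at y < 100 mm. Handwheel and jack foot count as the grinder
- jack_axis (a point): on the jackscrew's vertical axis, at the top of its threaded boss (42 mm diameter), 62 mm above the bench. Below it hangs the round steel jack foot, 48 mm diameter, with a black rubber sole that gives roughly 0.4 mm per 10 N of load; the sole starts about 15.5 to 23 mm above the bench (it differs from start to start and is not measured)
- wheel_hub (a point): on the screw's axis, level with the top of the rim of the dark steel handwheel (solid disc, 100 mm diameter, 16 mm thick; its hub rises 12 mm above the rim). Right-hand screw: clockwise from above lowers wheel, handle and foot together, 6 mm a turn; it stays where left. It turns at 0.06 N m (1.5 N at the handle); the loaded sole drags: 10 N of load adds some 2 to 5 N at the handle
- handle_mid (a point): the black crank handle of the handwheel: an upright round sleeve, 21 mm diameter and 46 mm tall, that spins freely on its pin; 40 mm from the screw's axis. This point is on the sleeve's axis, 26 mm above its lower end (20 mm below its top and 29 mm above the rim), about 153 mm above the bench at the start. It starts on any side of the axis but the back (grinder's +x)
- packing_plate: dark steel packing plate, 70 x 70 x 12 mm, with a flat-bar tail (24 mm wide, 10 mm thick, lying on the bench) welded to the middle of one edge and running along the plate's +y, to 135 mm from the plate's centre; 0.4 kg, loose. Origin on its underside at the middle of the square plate, z up. It starts on the bench left of the jackscrew with the tail pointing left (about the robot's +y)
- plate_top (a point): middle of the square plate's top face, 12 mm above its underside
- tail_grip (a point): point on the tail 112 mm from the plate's middle and 5 mm above its underside, where the tail can be gripped across its 24 mm width clear of the handwheel
- foot_back_l (a point): centre of the sole of the grinder's back left plain foot, on the bench (z about 0); it is the first to lift when the jackscrew is wound too far
- oil_can: green thumb oiler with a thin spout, 172 mm high, standing in front of the grinder; a bystander
- tube_offcut: grey square steel tube offcut, 25 x 120 x 25 mm, lying at the front left; a bystander
- tape_roll: roll of masking tape, 96 mm wide and 25 mm high, lying at the back; a bystander

How it is judged:
On the way, in this order (a step that is already met when the one before it is completed fails the run):
1. the packing plate lies flat under the jack foot, within 12 mm of the screw's axis, while the foot still hangs clear (horizontal distance between plate_top and jack_axis below 0.012 m and angle between packing_plate's own z axis and vertical below 0.05 rad and contact force between grinder and packing_plate below 1 N), for 0.2 s.
2. the jack foot bears on the plate with at least 3 N (contact force between grinder and packing_plate above 3 N), for 0.2 s.
At the end, for the whole second after the job is handed in: the packing plate lies flat, its middle within 12 mm of the screw's axis; the jack foot presses on it with 3 to 28 N; the back left foot is still down (not raised above 1 mm); all at rest (horizontal distance between plate_top and jack_axis below 0.012 m and angle between packing_plate's own z axis and vertical below 0.05 rad and contact force between grinder and packing_plate between 3 and 28 N and height (world z) of foot_back_l below 0.001 m and linear speed of each of grinder, packing_plate below 0.01 m/s); the robot touches nothing.
It fails at once if the grinder is jacked up or tipped: its back left foot rises more than 2 mm (height (world z) of foot_back_l above 0.002 m).
It fails at once if the foot is forced onto the plate with more than 45 N (contact force between grinder and packing_plate above 45 N).
It fails at once if the grinder is shoved more than 20 mm (distance of grinder from where it was at the start of the episode above 0.02 m).
It fails at once if a bystander (oil can, tube offcut or tape roll) is moved more than 30 mm (distance of any of oil_can, tube_offcut, tape_roll from where it was at the start of the episode above 0.03 m).
It also fails if it takes over 72 s, if anything falls off the work surface, if the arm or the gripper's body presses on something with over 40 N, if the wrist force passes 120 N, or if a joint passes its speed limit or range.

## Working session

There is one attempt and no reset: what is moved stays moved. The work goes in short steps, Python scripts to look and compute and a tool call to move; the robot and the scene stay as the last step left them, time stands still between calls to the robot, and variables do not carry over. Pictures are saved under pics/ and viewed, and the job is handed in when it is done.

Besides the shell and the picture viewer there is one more tool, called after ">>>" by a JSON object that holds its "api" and its "payload", one argument or row to a line. servo_tool: Moves the arm, as the interface text tells. Its arguments: {"type":"object","properties":{"hand":{"type":"array","items":{"type":"number"}},"travel":{"type":"array","items":{"type":"array","items":{"type":"number"}}},"angular":{"type":"array","items":{"type":"array","items":{"type":"number"}}},"force":{"type":"number"}},"required":["hand","travel","angular"]}

```bash
mkdir -p pics; ls; python3 - <<'E'
from bench import robot, snapshot, camera_model
import cv2
o=robot.get_obs()
print({k:(v if not hasattr(v,'round') else v) for k,v in o.items()})
for n in ["scene","top","wrist"]:
    cm=camera_model(n);print(n,cm)
    im=snapshot(n);cv2.imwrite(f"pics/a_{n}.png",im[:,:,::-1])
E
```

```text
pics
{'time_s': 0.0, 'q': array([ 1.26701164e+00,  2.60674766e-01, -1.39394099e-01,  1.17268756e+00,
       -9.88466464e-06,  1.57078354e+00]), 'qvel': array([-8.19275591e-04,  1.09467653e-03, -6.40769974e-04,  9.21389614e-05,
        2.58878022e-04,  6.13774392e-04]), 'effort': array([ 6.98118019e-04, -4.05672526e+01,  2.53925943e+01,  1.87077041e-02,
        4.56494654e-04, -2.25460663e-07]), 'ee_pos': array([0.15684233, 0.50030311, 0.23046028]), 'tcp_rot': array([-4.75287631e-01, -3.10514005e+00,  3.04553101e-03]), 'contact_force': array([-0.67788499, -0.23537761, -0.21755403]), 'wrist_torque': array([ 0.01781768, -0.03955564, -0.0112963 ]), 'width': 0.08524409244793983}
scene {'K': array([[424.86621942,   0.        , 255.61651988],
       [  0.        , 424.86621942, 195.09132316],
       [  0.        ,   0.        ,   1.        ]]), 'rvec': array([ 2.05979256, -0.78243244,  0.43055941]), 'tvec': array([-0.40387323,  0.33095264,  0.63022447])}
top {'K': array([[367.39129496,   0.        , 251.2332395 ],
       [  0.        , 367.39129496, 188.82296116],
       [  0.        ,   0.        ,   1.        ]]), 'rvec': array([ 2.14171246, -2.13533058,  0.20174236]), 'tvec': array([0.07999684, 0.59254299, 0.86148289])}
wrist {'K': array([[297.31863964,   0.        , 255.51216086],
       [  0.        , 297.31863964, 186.72282754],
       [  0.        ,   0.        ,   1.        ]]), 'rvec': array([-2.32305155, -1.70987407, -0.25640541]), 'tvec': array([-0.52278499, -0.03938096,  0.37947416])}
```

View pics/a_scene.png

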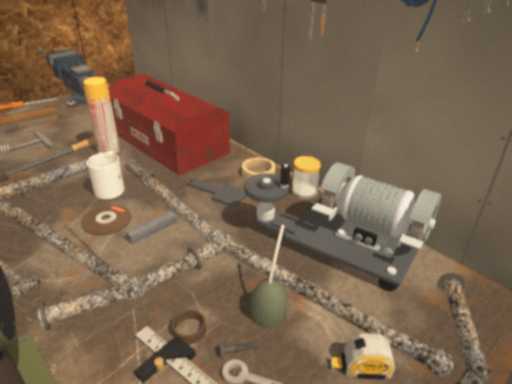

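View pics/a_top.png

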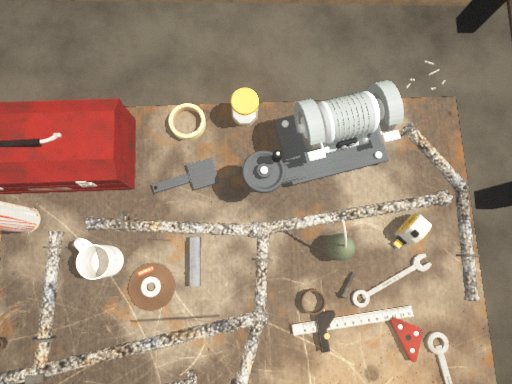

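View pics/a_wrist.png

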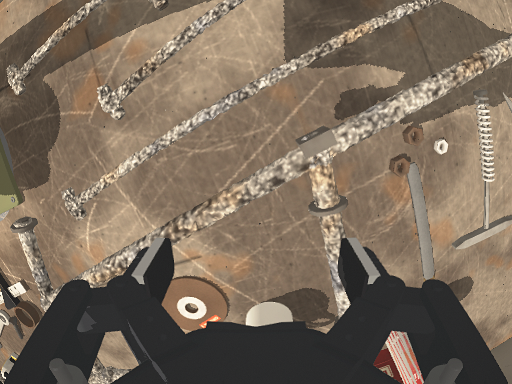

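The top view shows the plate at about (200,173) with its tail end at about (153,187), the handwheel at about (263,171) and the handle near (277,156). I'll zoom in to measure.

```bash
cat > h.py <<'E'
import numpy as np, cv2
from scipy.spatial.transform import Rotation as R
def cam(cm):
    Rm=R.from_rotvec(cm["rvec"]).as_matrix(); return cm["K"],Rm,np.array(cm["tvec"]).ravel()
def ray(cm,uv,fish=False):
    K,Rm,t=cam(cm); x=(uv[0]-K[0,2])/K[0,0]; y=(uv[1]-K[1,2])/K[1,1]
    if fish:
        th=np.hypot(x,y); s=np.sin(th)/th if th>1e-9 else 1; d=np.array([x*s,y*s,np.cos(th)])
    else: d=np.array([x,y,1.])
    return -Rm.T@t, Rm.T@d
def onplane(cm,uv,z,fish=False):
    o,d=ray(cm,uv,fish); return o+d*(z-o[2])/d[2]
def proj(cm,P,fish=False):
    K,Rm,t=cam(cm); p=Rm@np.array(P)+t
    if fish:
        r=np.hypot(p[0],p[1]); th=np.arctan2(r,p[2]); return np.array([K[0,2]+K[0,0]*th*p[0]/r,K[1,2]+K[1,1]*th*p[1]/r])
    return np.array([K[0,2]+K[0,0]*p[0]/p[2],K[1,2]+K[1,1]*p[1]/p[2]])
def tri(c1,u1,c2,u2):
    o1,d1=ray(c1,u1);o2,d2=ray(c2,u2)
    A=np.stack([d1,-d2],1);s=np.linalg.lstsq(A,o2-o1,rcond=None)[0]
    a=o1+d1*s[0];b=o2+d2*s[1];return (a+b)/2,np.linalg.norm(a-b)
E
python3 - <<'E'
import cv2
a=cv2.imread("pics/a_top.png")[90:210,140:300];cv2.imwrite("pics/b_top.png",cv2.resize(a,None,fx=5,fy=5,interpolation=cv2.INTER_CUBIC))
a=cv2.imread("pics/a_scene.png")[150:240,180:310];cv2.imwrite("pics/b_scene.png",cv2.resize(a,None,fx=6,fy=6,interpolation=cv2.INTER_CUBIC))
E
```

```text
(no output)
```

View pics/b_top.png

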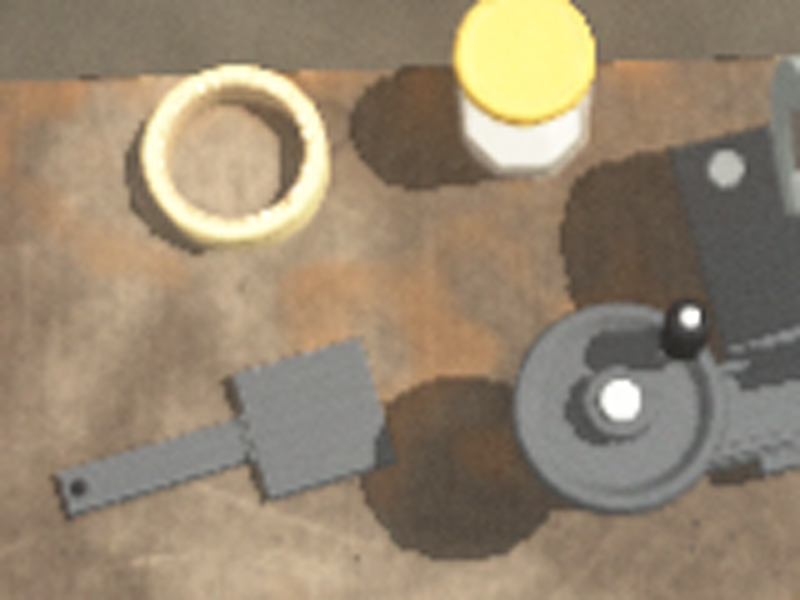

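View pics/b_scene.png

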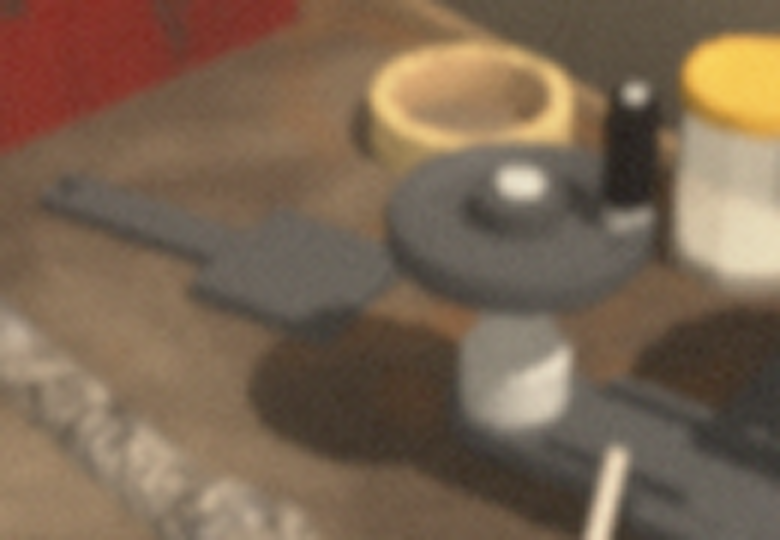

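```bash
cat > m1.py <<'E'
from h import *
from bench import camera_model
T=camera_model("top");S=camera_model("scene")
t=lambda x,y:(140+(x+.5)/5-.5, 90+(y+.5)/5-.5)
s=lambda x,y:(180+(x+.5)/6-.5,150+(y+.5)/6-.5)
np.set_printoptions(precision=4,suppress=True)
c=[onplane(T,t(*p),.012) for p in [(228,378),(362,340),(393,462),(268,502)]]
print("plate",c,np.mean(c,0)); 
for i in range(4): print(np.linalg.norm(c[i]-c[(i+1)%4]))
te=[onplane(T,t(*p),.010) for p in [(53,476),(70,518)]]
print("tailend",te,np.mean(te,0),np.linalg.norm(np.mean(te,0)-np.mean(c,0)))
d=np.mean(te,0)-np.mean(c,0);print("tail ang",np.degrees(np.arctan2(d[1],d[0])))
print("hub",tri(T,t(621,401),S,s(521,182)),onplane(T,t(621,401),.136),onplane(S,s(521,182),.136))
print("rim",onplane(T,t(616,407),.124), [onplane(T,t(*p),.124) for p in [(514,407),(717,407),(616,303),(616,513)]])
print("handle",tri(T,t(690,318),S,s(636,93)),onplane(T,t(690,318),.173),onplane(S,s(636,93),.173))
f=lambda p:onplane(T,p,.035)
E
python3 m1.py
python3 - <<'E'
import cv2
a=cv2.imread("pics/a_top.png")[75:205,240:420];cv2.imwrite("pics/c_top.png",cv2.resize(a,None,fx=4,fy=4,interpolation=cv2.INTER_CUBIC))
E
```

```text
plate [array([0.6608, 0.2537, 0.012 ]), array([0.6817, 0.1842, 0.012 ]), array([0.6166, 0.1669, 0.012 ]), array([0.5953, 0.2309, 0.012 ])] [0.6386 0.2089 0.012 ]
0.07249912845116217
0.06736726948522698
0.06753095788404674
0.06939847027562461
tailend [array([0.6088, 0.3426, 0.01  ]), array([0.5868, 0.3328, 0.01  ])] [0.5978 0.3377 0.01  ] 0.13512920068868312
tail ang 107.58090158907054
hub (array([0.6218, 0.0545, 0.1347]), np.float64(0.0004992793577972043)) [0.6213 0.0547 0.136 ] [0.6207 0.053  0.136 ]
rim [0.6212 0.0564 0.124 ] [array([0.621 , 0.1033, 0.124 ]), array([0.6215, 0.0099, 0.124 ]), array([0.6707, 0.0562, 0.124 ]), array([0.5718, 0.0566, 0.124 ])]
handle (array([0.6501, 0.0262, 0.1742]), np.float64(0.000555911255544405)) [0.6502 0.0262 0.173 ] [0.6519 0.0275 0.173 ]
```

View pics/c_top.png

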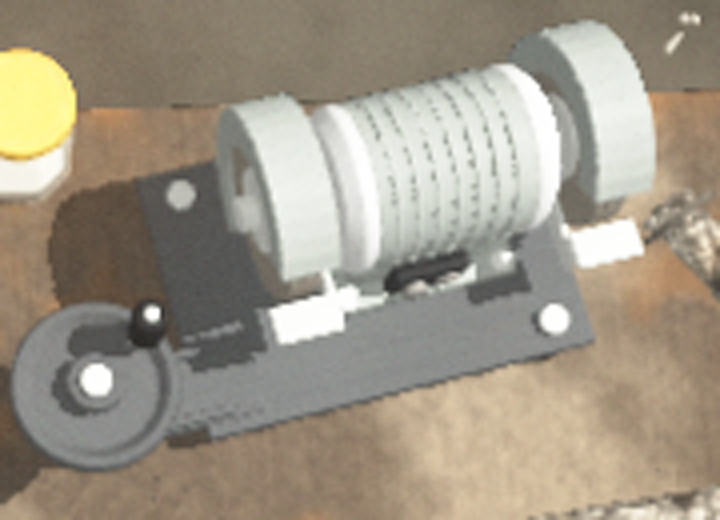

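```bash
cat > rel.py <<'E'
import sys
from h import *
from bench import robot
np.set_printoptions(precision=4,suppress=True)
def rel(P,yd=None):
    "travel units to TCP target P, and turn bringing tool y to world azimuth yd deg (mod 180), z down"
    o=robot.get_obs(); Rm=R.from_rotvec(o["tcp_rot"])
    print("t",o["time_s"],"pos",o["ee_pos"],"yaz",np.degrees(np.arctan2(*Rm.as_matrix()[[1,0],1])),"q",o["q"],"w",o["width"],"F",o["contact_force"],"M",o["wrist_torque"])
    print("travel",Rm.inv().apply(np.array(P)-o["ee_pos"])/.04)
    if yd is not None:
        for k in (0,180):
            a=np.radians(yd+k);y=np.array([np.cos(a),np.sin(a),0]);z=np.array([0,0,-1.]);x=np.cross(y,z)
            print("turn",(Rm.inv()*R.from_matrix(np.stack([x,y,z],1))).as_rotvec())
E
python3 -c "
from rel import *
rel([0.6047,0.3157,0.10],17.6)"
```

```text
t 0.15 pos [0.1569 0.5005 0.2306] yaz 72.5937517643887 q [ 1.267   0.2605 -0.1391  1.1727  0.      1.5708] w 0.08563927079196895 F [ 0.45   -1.021  -0.2985] M [0.0549 0.0021 0.0157]
travel [-12.0643  -1.0534   3.2675]
turn [-0.0014  0.0007  0.9598]
turn [-0.0009 -0.0017 -2.1818]
```

```bash
python3 - <<'E'
from h import *
from bench import camera_model
T=camera_model("top")
for n,uv,z in [("box corner top",(122,101),.13),("box front right top",(133,187),.1),("box br",(135,187),.0),("mug",(100,262),.08),("spraycap left?",(40,220),.0),("tube",(193,260),.02)]:
    print(n,onplane(T,uv,z))
E
```

```text
box corner top [0.78635222 0.38669977 0.13      ]
box front right top [0.58679777 0.35871608 0.1       ]
box br [0.60459612 0.38447522 0.        ]
mug [0.4143887  0.43067807 0.08      ]
spraycap left? [0.51770313 0.62170643 0.        ]
tube [0.41803879 0.22524937 0.02      ]
```

```bash
python3 - <<'E'
import cv2
a=cv2.imread("pics/a_top.png")[90:200,60:210];cv2.imwrite("pics/d_top.png",cv2.resize(a,None,fx=5,fy=5,interpolation=cv2.INTER_CUBIC))
a=cv2.imread("pics/a_scene.png")[60:220,90:260];cv2.imwrite("pics/d_scene.png",cv2.resize(a,None,fx=3.5,fy=3.5,interpolation=cv2.INTER_CUBIC))
E
```

```text
(no output)
```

View pics/d_top.png

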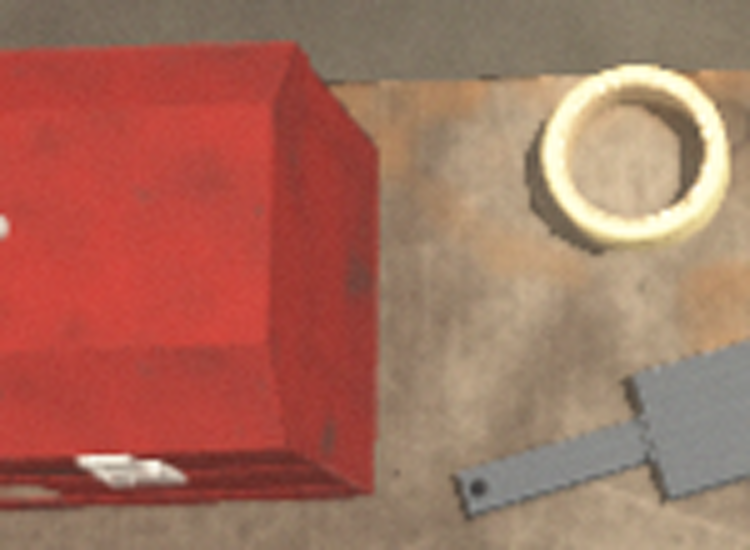

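View pics/d_scene.png

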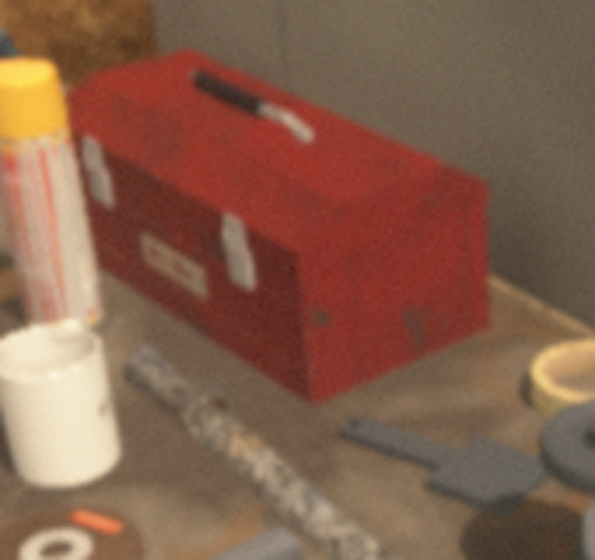

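```bash
python3 -c "
from rel import *
rel([0.6059,0.3119,0.16],17.6)"
```

```text
t 0.15 pos [0.1569 0.5005 0.2306] yaz 72.5937517643887 q [ 1.267   0.2605 -0.1391  1.1727  0.      1.5708] w 0.08563927079196895 F [ 0.45   -1.021  -0.2985] M [0.0549 0.0021 0.0157]
travel [-12.1214  -1.1373   1.7676]
turn [-0.0014  0.0007  0.9598]
turn [-0.0009 -0.0017 -2.1818]
```

>>> {"api": "servo_tool", "payload": {
  "hand": [60, 60, 60, 60, 60, 60, 60, 60],
  "travel": [
    [-1.2, -0.1, 0],
    [-2.4, -0.2, 0],
    [-3.6, -0.3, 0],
    [-4.8, -0.4, 0],
    [-6, -0.5, 0],
    [-7.2, -0.6, 0],
    [-8.4, -0.7, 0],
    [-9.6, -0.8, 0]
  ],
  "angular": [
    [0, 0, 0.12],
    [0, 0, 0.24],
    [0, 0, 0.36],
    [0, 0, 0.48],
    [0, 0, 0.6],
    [0, 0, 0.72],
    [0, 0, 0.84],
    [0, 0, 0.96]
  ]
}}

```text
time_s: 0.95
ee_pos: [0.5154, 0.3543, 0.231]
tcp_rot: [-1.862, -2.53, 0.001]
contact_force: [-0.0, 0.6, -0.1]
width: 0.0511
```

```bash
python3 - <<'E'
from rel import *
from bench import snapshot,camera_model
rel([0.6059,0.3119,0.12],17.6)
cm=camera_model("wrist");im=snapshot("wrist")
cv2.imwrite("pics/e_wrist.png",im[:,:,::-1])
np.savez("e_cm.npz",**cm)
print(proj(cm,[0.6059,0.3119,0.01],True),proj(cm,[0.6386,.2089,.012],True))
E
```

```text
t 0.95 pos [0.5154 0.3543 0.231 ] yaz 17.293736296495812 q [0.6022 0.4364 0.1265 1.2615 0.0002 1.8711] w 0.05107883433670751 F [-0.01    0.5951 -0.1473] M [ 0.0491  0.0449 -0.0602]
travel [-1.6854  1.8456  2.7729]
turn [-0.0006 -0.     -0.0053]
turn [-0.      0.0009  3.1362]
[311.7112 208.0017] [306.5058 276.5118]
```

View pics/e_wrist.png

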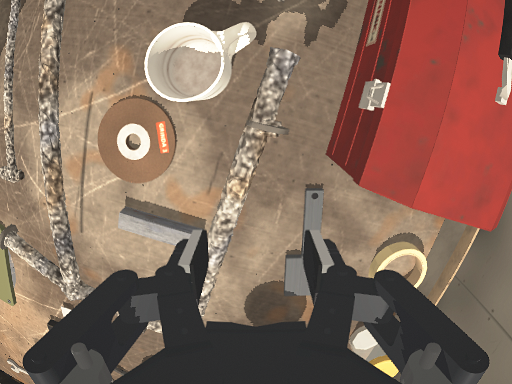

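The tail lies at u≈313, v 186–250, and the predicted grip point (312,208) is on it. So the two views agree, and I'll descend.

>>> {"api": "servo_tool", "payload": {
  "hand": [60, 60, 60, 60, 60, 60, 60, 60],
  "travel": [
    [-0.85, 0.95, 0.3],
    [-1.69, 1.85, 0.8],
    [-1.69, 1.85, 1.7],
    [-1.69, 1.85, 2.7],
    [-1.69, 1.85, 3.6],
    [-1.69, 1.85, 4.4],
    [-1.69, 1.85, 4.4],
    [-1.69, 1.85, 4.4]
  ],
  "angular": [
    [0, 0, 0],
    [0, 0, 0],
    [0, 0, 0],
    [0, 0, 0],
    [0, 0, 0],
    [0, 0, 0],
    [0, 0, 0],
    [0, 0, 0]
  ]
}}

```text
time_s: 1.8
ee_pos: [0.6042, 0.3133, 0.055]
tcp_rot: [-1.855, -2.535, 0.003]
contact_force: [0.5, 0.4, 0.1]
width: 0.0511
```

```bash
python3 - <<'E'
from rel import *
from bench import snapshot,camera_model
rel([0.6059,0.3119,0.002],17.6)
cm=camera_model("wrist");im=snapshot("wrist")
cv2.imwrite("pics/f_wrist.png",im[:,:,::-1])
print(proj(cm,[0.6059,0.3119,0.01],True),proj(cm,[0.6386,.2089,.012],True))
E
```

```text
t 1.8 pos [0.6042 0.3133 0.055 ] yaz 17.610827410554144 q [ 0.4784  0.6313 -0.0028  0.9386  0.      1.7418] w 0.05113620781086455 F [0.4668 0.3591 0.0656] M [-0.0722 -0.0094  0.018 ]
travel [-0.0465  0.0319  1.3254]
turn [-0.0019  0.0003  0.0002]
turn [-0.0005 -0.003  -3.1414]
[258.1574 213.5326] [257.4462 330.7212]
```

View pics/f_wrist.png

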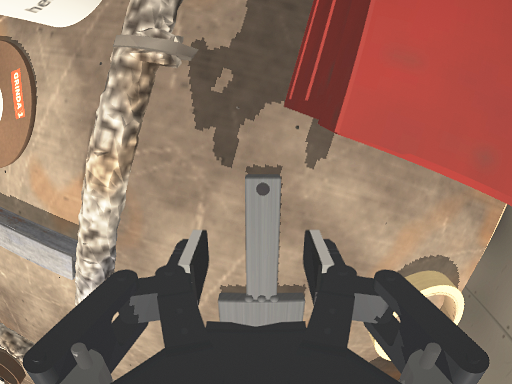

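The tail is centred at u≈262, between pads at about 203 and 318. I'll go down and close.

>>> {"api": "servo_tool", "payload": {
  "hand": [60, 60, 60, 60, 60, 28, 20, 20],
  "travel": [
    [-0.03, 0.03, 0.6],
    [-0.03, 0.03, 1.1],
    [-0.03, 0.03, 1.3],
    [-0.03, 0.03, 1.3],
    [-0.03, 0.03, 1.3],
    [-0.03, 0.03, 1.3],
    [-0.03, 0.03, 1.3],
    [-0.03, 0.03, 1.3]
  ],
  "angular": [
    [0, 0, 0],
    [0, 0, 0],
    [0, 0, 0],
    [0, 0, 0],
    [0, 0, 0],
    [0, 0, 0],
    [0, 0, 0],
    [0, 0, 0]
  ],
  "force": 30
}}

```text
time_s: 2.65
ee_pos: [0.6075, 0.3133, 0.0049]
tcp_rot: [1.855, 2.534, 0.004]
contact_force: [-0.1, 0.1, 4.4]
width: 0.0229
```

```bash
python3 - <<'E'
from rel import *
rel([0.6059-.0173,0.3119-.1539,0.003],17.6)
E
```

```text
t 2.65 pos [0.6075 0.3133 0.0049] yaz 17.60139060625629 q [ 0.4761  0.6775 -0.058   0.8324  0.      1.7397] w 0.022862523328025852 F [-0.0841  0.1147  4.3949] M [-0.0442 -0.0597  0.1002]
travel [-3.5575 -1.6247  0.0406]
turn [ 0.0028 -0.0005  0.    ]
turn [ 0.0008  0.0044 -3.1416]
```

>>> {"api": "servo_tool", "payload": {
  "hand": [18, 18, 18, 18, 18, 18, 18, 18],
  "travel": [
    [0, 0, -0.03],
    [0, 0, -0.03],
    [-0.2, -0.1, -0.03],
    [-0.5, -0.22, -0.03],
    [-0.8, -0.36, -0.03],
    [-1.1, -0.5, -0.03],
    [-1.4, -0.63, -0.03],
    [-1.7, -0.76, -0.03]
  ],
  "angular": [
    [0, 0, 0],
    [0, 0, 0],
    [0, 0, 0],
    [0, 0, 0],
    [0, 0, 0],
    [0, 0, 0],
    [0, 0, 0],
    [0, 0, 0]
  ],
  "force": 40
}}

```text
time_s: 3.45
ee_pos: [0.598, 0.2377, 0.0049]
tcp_rot: [-1.856, -2.535, -0.002]
contact_force: [0.0, 4.8, 6.5]
width: 0.0223
```

```bash
python3 - <<'E'
from rel import *
from bench import snapshot,camera_model
rel([0.6059-.0173,0.3119-.1539,0.003],17.6)
im=snapshot("top")[:,:,::-1];cv2.imwrite("pics/g_top.png",cv2.resize(im[90:210,140:300],None,fx=5,fy=5,interpolation=cv2.INTER_CUBIC))
E
```

```text
t 3.45 pos [0.598  0.2377 0.0049] yaz 17.57350450713959 q [ 0.378   0.6208 -0.1751  0.774   0.0007  1.6421] w 0.02233589245529633 F [0.0377 4.7816 6.4973] M [ 0.9772 -0.1149  0.1924]
travel [-1.829  -0.8258  0.0466]
turn [ 0.0008 -0.0007 -0.0005]
turn [-0.0012 -0.0012  3.1411]
```

View pics/g_top.png

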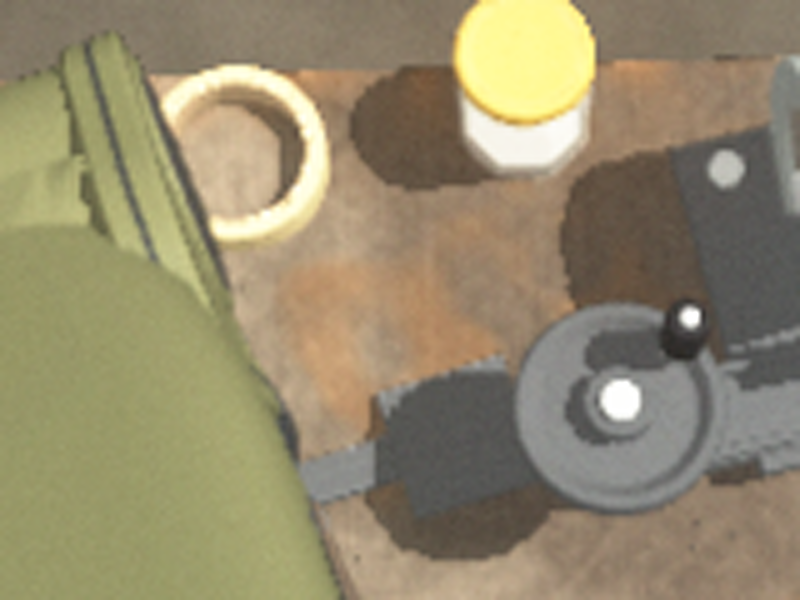

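Now the plate's corners are at about (374,397), (503,356) and (415,517) in the crop. I'll compute its position.

```bash
python3 - <<'E'
from h import *
from bench import camera_model
T=camera_model("top")
t=lambda x,y:(140+(x+.5)/5-.5, 90+(y+.5)/5-.5)
a,b,c=[onplane(T,t(*p),.012) for p in [(374,397),(503,356),(415,517)]]
print(a,b,c,(b+c)/2,np.linalg.norm(a-b),np.linalg.norm(a-c),np.linalg.norm(b-c))
# wheel-axis check
E
```

```text
[0.6510843  0.17735396 0.012     ] [0.67347356 0.11021296 0.012     ] [0.58774372 0.15503577 0.012     ] [0.63060864 0.13262436 0.012     ] 0.07077565126414478 0.06715751029878207 0.0967403226778043
```

>>> {"api": "servo_tool", "payload": {
  "hand": [18, 18, 18, 18, 18, 18, 18, 18],
  "travel": [
    [-0.3, -0.13, 0],
    [-0.6, -0.27, 0],
    [-0.9, -0.4, 0],
    [-1.2, -0.54, 0],
    [-1.5, -0.67, 0],
    [-1.7, -0.76, 0],
    [-1.79, -0.8, 0],
    [-1.79, -0.8, 0]
  ],
  "angular": [
    [0, 0, 0],
    [0, 0, 0],
    [0, 0, 0],
    [0, 0, 0],
    [0, 0, 0],
    [0, 0, 0],
    [0, 0, 0],
    [0, 0, 0]
  ]
}}

```text
time_s: 4.3
ee_pos: [0.5889, 0.1591, 0.0049]
tcp_rot: [1.857, 2.533, -0.001]
contact_force: [0.0, 1.5, 6.5]
width: 0.0226
```

```bash
python3 - <<'E'
from rel import *
from bench import snapshot,camera_model
rel([0.5893,0.1597,0.003],17.6)
im=snapshot("top")[:,:,::-1];cv2.imwrite("pics/h_top.png",cv2.resize(im[90:210,140:300],None,fx=5,fy=5,interpolation=cv2.INTER_CUBIC))
im=snapshot("scene")[:,:,::-1];cv2.imwrite("pics/h_scene.png",cv2.resize(im[150:240,180:310],None,fx=6,fy=6,interpolation=cv2.INTER_CUBIC))
E
```

```text
t 4.3 pos [0.5889 0.1591 0.0049] yaz 17.511289547104695 q [ 0.2643  0.5748 -0.2689  0.7272 -0.0007  1.5294] w 0.02260774393793476 F [0.0295 1.4834 6.4914] M [ 0.536  -0.1367  0.1639]
travel [0.0106 0.0138 0.0481]
turn [-0.0002  0.0007 -0.0015]
turn [0.0011 0.0003 3.14  ]
```

View pics/h_top.png

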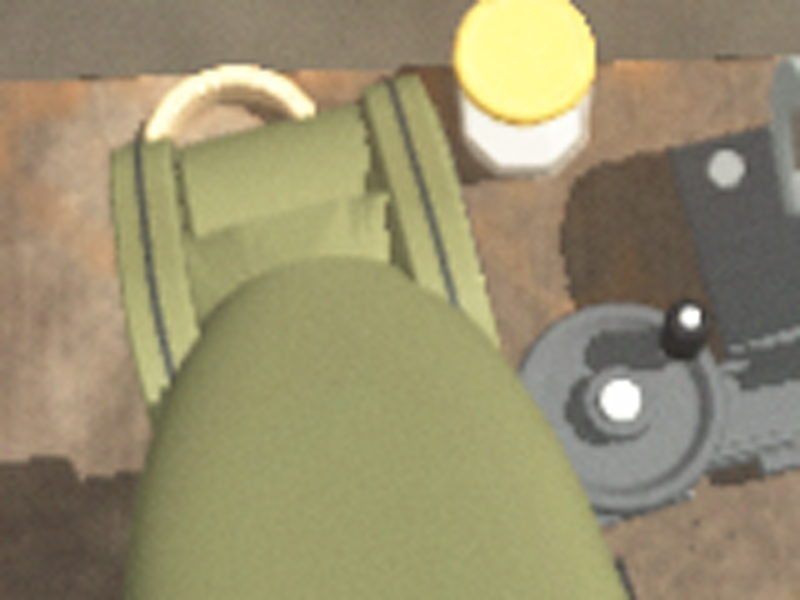

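View pics/h_scene.png

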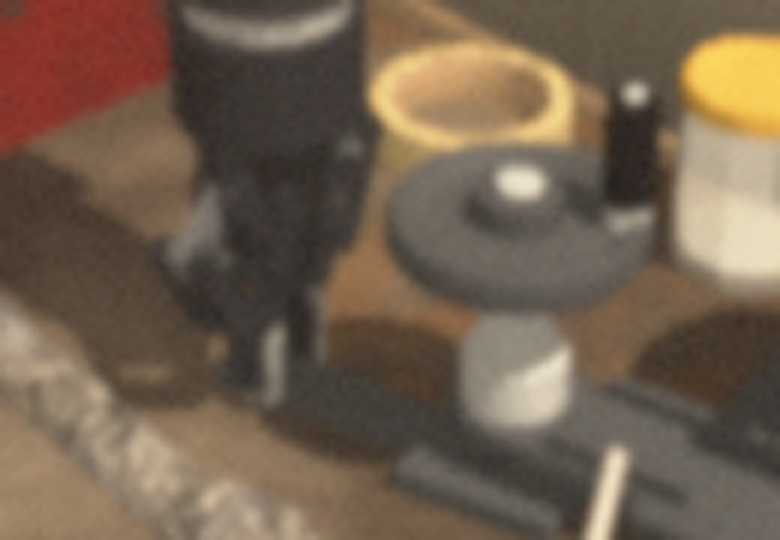

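```bash
python3 - <<'E'
from h import *
from bench import camera_model
S=camera_model("scene");T=camera_model("top")
s=lambda x,y:(180+(x+.5)/6-.5,150+(y+.5)/6-.5)
t=lambda x,y:(140+(x+.5)/5-.5, 90+(y+.5)/5-.5)
A=np.array([.6213,.055]);az=np.radians(107.8);u=np.array([np.cos(az),np.sin(az)]);v=np.array([u[1],-u[0]])
for n,(i,j) in {"frontleft":(35,-35),"frontright":(-35,-35)}.items():
    P=np.r_[A+(i*u+j*v)/1000,.012]; p=proj(S,P);q=proj(T,P); print(n,P,"scene crop",(p-[179.5,149.5])*6-.5,"top crop",(q-[139.5,89.5])*5-.5)
print(onplane(S,s(405,452),.012),onplane(S,s(558,514),.012))
E
```

```text
frontleft [0.57727614 0.07762519 0.012     ] scene crop [387.48829176 464.48719445] top crop [564.94524737 537.65670543]
frontright [0.59867481 0.01097614 0.012     ] scene crop [545.39981675 524.50244155] top crop [693.54409047 497.33583838]
[0.58755022 0.07903829 0.012     ] [0.60656204 0.01230027 0.012     ]
```

```bash
python3 - <<'E'
from h import *
from bench import camera_model,snapshot
S=camera_model("scene")
for P in [(.5953,.2309,.012),(.6166,.1669,.012),(.6608,.2537,.012)]:
    print("orig in scene crop",(proj(S,P)-[179.5,149.5])*6-.5)
im=snapshot("scene")[:,:,::-1]
c=im[205:245,235:285];c=cv2.convertScaleAbs(c,alpha=1.8)
cv2.imwrite("pics/i_scene.png",cv2.resize(c,None,fx=14,fy=14,interpolation=cv2.INTER_CUBIC))
im=snapshot("top")[:,:,::-1]
c=im[170:205,235:295];c=cv2.convertScaleAbs(c,alpha=1.8)
cv2.imwrite("pics/i_top.png",cv2.resize(c,None,fx=12,fy=12,interpolation=cv2.INTER_CUBIC))
E
```

```text
orig in scene crop [186.5535575 278.7286906]
orig in scene crop [319.59777389 325.27246284]
orig in scene crop [272.69042355 203.00702692]
```

View pics/i_scene.png

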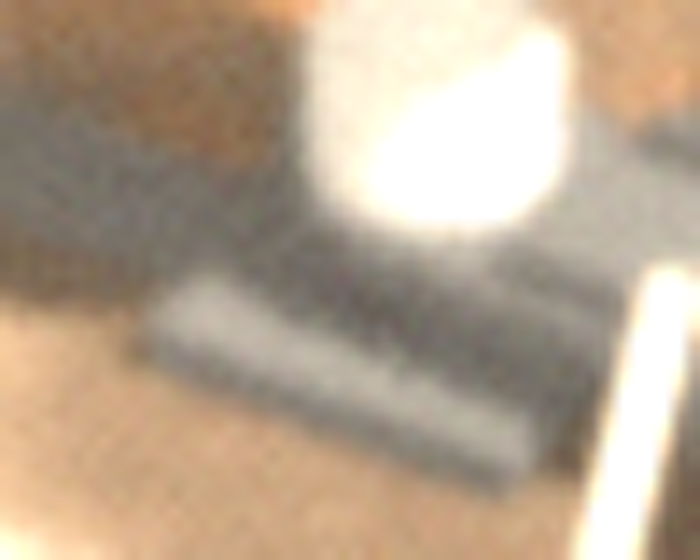

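View pics/i_top.png

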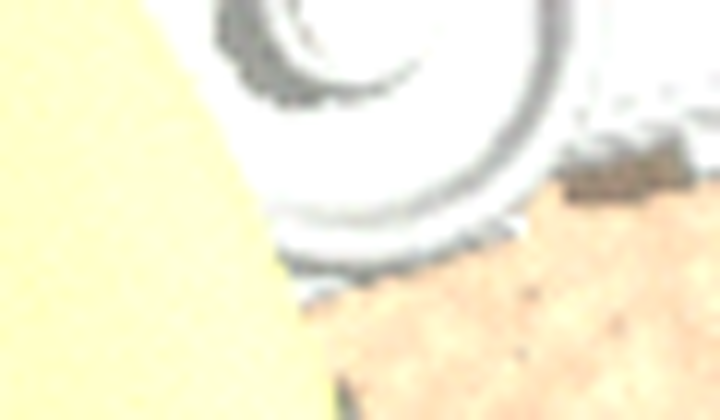

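```bash
python3 - <<'E'
from h import *
from bench import camera_model
S=camera_model("scene");T=camera_model("top")
f=lambda x,y,k,o:((x+.5)/k-.5+o[0],(y+.5)/k-.5+o[1])
A=onplane(S,f(148,325,14,(235,205)),.012);B=onplane(S,f(525,468,14,(235,205)),.012)
print(A,B,np.linalg.norm(A-B))
C=onplane(T,f(525,232,12,(235,170)),.012);D=onplane(T,f(310,302,12,(235,170)),.012);print(C,D)
for n,(a,b) in {"scene":(A,B),"top":(D,C)}.items():
    u=(a-b)[:2];u/=np.linalg.norm(u);v=np.array([u[1],-u[0]])
    print(n,"az",np.degrees(np.arctan2(u[1],u[0])),"centre from right corner",b[:2]+.035*u+.035*v)
E
```

```text
[0.57710692 0.0740629  0.012     ] [0.59899219 0.00622054 0.012     ] 0.07128499855498269
[0.59918015 0.01101506 0.012     ] [0.58368406 0.05751879 0.012     ]
scene az 107.87918125628141 centre from right corner [0.62155652 0.05027563]
top az 108.42923275098185 centre from right corner [0.62132051 0.05528474]
```

Scene and top views put the plate centre at (0.6215,0.050) and (0.6213,0.055), against the axis at (0.6213,0.055). I'll release and retreat upwards.

>>> {"api": "servo_tool", "payload": {
  "hand": [50, 50, 50, 50, 50, 50, 50, 50],
  "travel": [
    [0, 0, 0],
    [0, 0, 0],
    [0, 0, 0],
    [0, 0, -0.3],
    [0.3, 0, -1.1],
    [0.6, 0, -2.2],
    [0.6, 0, -3.4],
    [0.6, 0, -4.6]
  ],
  "angular": [
    [0, 0, 0],
    [0, 0, 0],
    [0, 0, 0],
    [0, 0, 0],
    [0, 0, 0],
    [0, 0, 0],
    [0, 0, 0],
    [0, 0, 0]
  ]
}}

```text
time_s: 5.3
ee_pos: [0.581, 0.1836, 0.1908]
tcp_rot: [1.855, 2.536, -0.001]
contact_force: [0.9, 0.1, -1.0]
width: 0.0427
```

>>> {"api": "servo_tool", "payload": {
  "hand": [50, 50, 50, 50],
  "travel": [
    [0, 0, -0.6],
    [0, 0, -0.6],
    [0, 0, -0.6],
    [0, 0, -0.6]
  ],
  "angular": [
    [0, 0, 0],
    [0, 0, 0],
    [0, 0, 0],
    [0, 0, 0]
  ]
}}

```text
time_s: 5.7
ee_pos: [0.5807, 0.1832, 0.2112]
tcp_rot: [-1.855, -2.534, 0.004]
contact_force: [-0.0, -0.1, 0.4]
width: 0.043
```

```bash
python3 - <<'E'
from rel import *
from bench import snapshot,camera_model
rel([0.6503,0.0263,0.141],17.6)
cm=camera_model("wrist");im=snapshot("wrist")
cv2.imwrite("pics/j_wrist.png",im[:,:,::-1])
print(proj(cm,[.6213,.055,.136],True),proj(cm,[.6503,.0263,.173],True))
E
```

```text
t 5.7 pos [0.5807 0.1832 0.2112] yaz 17.585685032040264 q [ 0.3056  0.4154  0.0411  1.1994 -0.0002  1.5695] w 0.04304165170074059 F [-0.0456 -0.0609  0.3583] M [-0.0098 -0.0113  0.0081]
travel [-4.264   0.4782  1.7535]
turn [-0.0029  0.0002 -0.0002]
turn [0.0003 0.0045 3.1413]
[256.0448 325.2849] [275.6463 375.7385]
```

View pics/j_wrist.png

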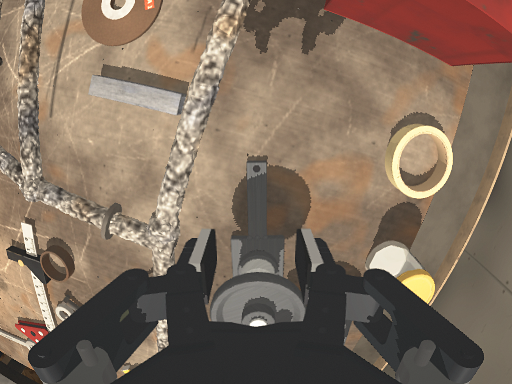

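The wrist view shows the tail at u≈257 running under the boss and the hub at (258,322), where it was predicted. Next I'll move over the handle.

>>> {"api": "servo_tool", "payload": {
  "hand": [55, 55, 55, 55, 55, 55, 55],
  "travel": [
    [-1, 0.1, 0],
    [-2, 0.2, 0],
    [-3, 0.33, 0],
    [-3.9, 0.44, 0],
    [-4.26, 0.48, 0],
    [-4.26, 0.48, 0],
    [-4.26, 0.48, 0]
  ],
  "angular": [
    [0, 0, 0],
    [0, 0, 0],
    [0, 0, 0],
    [0, 0, 0],
    [0, 0, 0],
    [0, 0, 0],
    [0, 0, 0]
  ]
}}

```text
time_s: 6.45
ee_pos: [0.6507, 0.0277, 0.2115]
tcp_rot: [-1.854, -2.533, 0.001]
contact_force: [-0.3, 0.0, -0.3]
width: 0.0467
```

```bash
python3 - <<'E'
from rel import *
from bench import snapshot,camera_model
rel([0.6503,0.0263,0.141],17.6)
im=snapshot("scene")[:,:,::-1];cv2.imwrite("pics/k_scene.png",cv2.resize(im[110:240,200:330],None,fx=4.5,fy=4.5,interpolation=cv2.INTER_CUBIC))
im=snapshot("wrist")[:,:,::-1];cv2.imwrite("pics/k_wrist.png",im)
E
```

```text
t 6.45 pos [0.6507 0.0277 0.2115] yaz 17.594234266626145 q [0.0421 0.4907 0.166  1.2485 0.0009 1.3058] w 0.046714522143997024 F [-0.2774  0.0152 -0.3088] M [ 0.0196  0.005  -0.0075]
travel [-0.0337 -0.0163  1.7622]
turn [-0.0021 -0.0015 -0.0001]
turn [-0.0024  0.0033  3.1415]
```

View pics/k_scene.png

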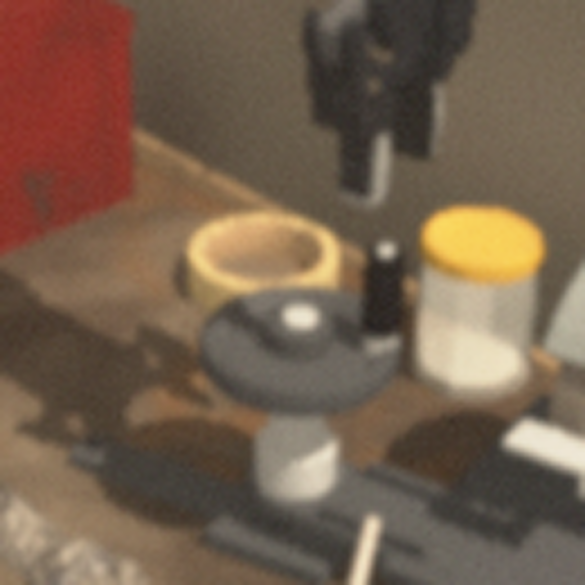

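View pics/k_wrist.png

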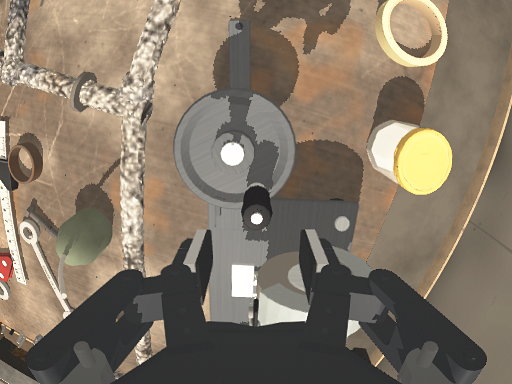

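The handle top is at (257,218), centred between the fingers. I'll descend and grip lightly.

>>> {"api": "servo_tool", "payload": {
  "hand": [55, 55, 55, 55, 40, 25, 18, 18],
  "travel": [
    [-0.03, -0.02, 0.6],
    [-0.03, -0.02, 1.2],
    [-0.03, -0.02, 1.76],
    [-0.03, -0.02, 1.76],
    [-0.03, -0.02, 1.76],
    [-0.03, -0.02, 1.76],
    [-0.03, -0.02, 1.76],
    [-0.03, -0.02, 1.76]
  ],
  "angular": [
    [0, 0, 0],
    [0, 0, 0],
    [0, 0, 0],
    [0, 0, 0],
    [0, 0, 0],
    [0, 0, 0],
    [0, 0, 0],
    [0, 0, 0]
  ],
  "force": 20
}}

```text
time_s: 7.35
ee_pos: [0.652, 0.0262, 0.1438]
tcp_rot: [1.854, 2.534, 0.004]
contact_force: [-1.5, 2.0, 3.5]
width: 0.0205
```

>>> {"api": "servo_tool", "payload": {
  "hand": [18, 18, 18],
  "travel": [
    [0, 0, 0],
    [0, 0, 0],
    [0, 0, 0]
  ],
  "angular": [
    [0, 0, 0],
    [0, 0, 0],
    [0, 0, 0]
  ]
}}

```text
time_s: 7.65
ee_pos: [0.652, 0.0261, 0.1437]
tcp_rot: [1.855, 2.534, 0.004]
contact_force: [-1.1, 2.4, 6.8]
width: 0.0205
```

```bash
python3 - <<'E'
from rel import *
from bench import snapshot,camera_model
rel([0.6503,0.0263,0.141],17.6)
im=snapshot("scene")[:,:,::-1];cv2.imwrite("pics/l_scene.png",cv2.resize(im[110:240,200:330],None,fx=4.5,fy=4.5,interpolation=cv2.INTER_CUBIC))
im=snapshot("wrist")[:,:,::-1];cv2.imwrite("pics/l_wrist.png",im)
E
```

```text
t 7.65 pos [0.652  0.0261 0.1437] yaz 17.5983878124026 q [0.0395 0.5195 0.0364 1.0851 0.001  1.3031] w 0.020455664542761702 F [-1.1244  2.4213  6.781 ] M [ 0.4063  0.2582 -0.0418]
travel [ 0.0179 -0.0401  0.0675]
turn [ 0.0028 -0.0003 -0.    ]
turn [-0.0005 -0.0044  3.1416]
```

View pics/l_scene.png

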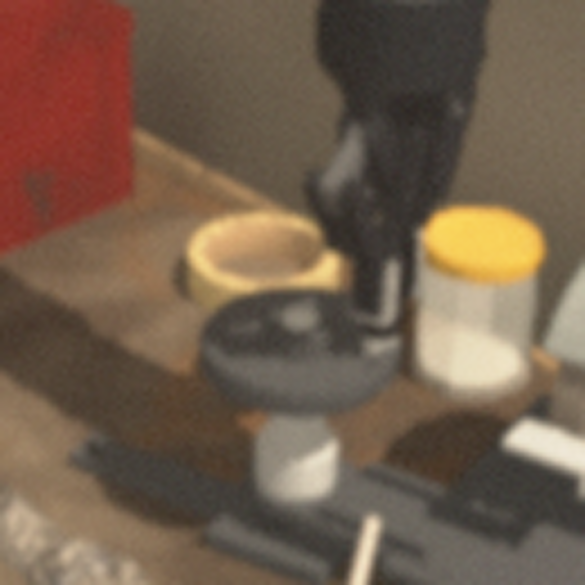

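View pics/l_wrist.png

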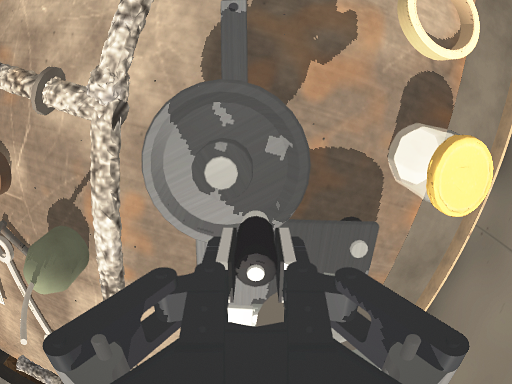

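Handle gripped (20.5 mm) with low side forces. I'll compute a circle table in tool axes: 40 mm is 1 unit, and clockwise from above means φ decreasing.

```bash
cat > circ.py <<'E'
import sys,numpy as np
from rel import *
def rows(phi0,dphi,n,z0=0):
    a=np.radians(phi0)
    out=[]
    for k in range(1,n+1):
        b=np.radians(phi0-dphi*k); out.append([round(float(np.sin(b)-np.sin(a)),3),round(float(np.cos(b)-np.cos(a)),3),round(0.15*dphi*k/360+z0*k/n,3)])
    print(phi0,"->",phi0-dphi*n,out)
def st():
    o=robot.get_obs();A=np.array([.622,.0548]);r=o["ee_pos"][:2]-A;az=np.arctan2(r[1],r[0])
    u=r/np.linalg.norm(r);t=np.array([u[1],-u[0]])# cw
    F=o["contact_force"]
    print("t %.2f az %.1f phi %.1f r %.1f z %.1f | Ftan(resist) %.2f Frad %.2f Fz %.2f"%(o["time_s"],np.degrees(az),np.degrees(az)-17.6,1e3*np.linalg.norm(r),1e3*o["ee_pos"][2],-F[:2]@t,F[:2]@u,F[2]))
E
python3 -c "
from circ import *
st()
rows(-62,11.25,8,-.06);rows(-152,11.25,8)"
```

```text
t 7.75 az -43.7 phi -61.3 r 41.5 z 143.7 | Ftan(resist) 0.52 Frad -2.00 Fz 6.20
-62 -> -152.0 [[-0.075, -0.181, -0.003], [-0.112, -0.374, -0.006], [-0.112, -0.57, -0.008], [-0.073, -0.762, -0.011], [0.002, -0.943, -0.014], [0.111, -1.106, -0.017], [0.25, -1.244, -0.02], [0.413, -1.352, -0.022]]
-152 -> -242.0 [[0.181, -0.075, 0.005], [0.374, -0.112, 0.009], [0.57, -0.112, 0.014], [0.762, -0.073, 0.019], [0.943, 0.002, 0.023], [1.106, 0.111, 0.028], [1.244, 0.25, 0.033], [1.352, 0.413, 0.037]]
```

>>> {"api": "servo_tool", "payload": {
  "hand": [18, 18, 18, 18, 18, 18, 18, 18],
  "travel": [
    [-0.075, -0.18, -0.003],
    [-0.11, -0.375, -0.006],
    [-0.11, -0.57, -0.008],
    [-0.07, -0.76, -0.01],
    [0, -0.94, -0.014],
    [0.11, -1.105, -0.017],
    [0.25, -1.245, -0.02],
    [0.413, -1.352, -0.022]
  ],
  "angular": [
    [0, 0, 0],
    [0, 0, 0],
    [0, 0, 0],
    [0, 0, 0],
    [0, 0, 0],
    [0, 0, 0],
    [0, 0, 0],
    [0, 0, 0]
  ]
}}

```text
time_s: 8.55
ee_pos: [0.5956, 0.0253, 0.1424]
tcp_rot: [1.855, 2.533, 0.003]
contact_force: [6.3, 4.2, -4.7]
width: 0.0203
```

```bash
python3 -c "
from circ import *
st()"
```

```text
t 8.55 az -131.9 phi -149.5 r 39.6 z 142.4 | Ftan(resist) 1.90 Frad -7.34 Fz -4.74
```

```bash
sed -i 's/\[.622,.0548\]/[.6238,.0541]/' circ.py; python3 -c "
from circ import *
st()"
```

```text
t 8.55 az -134.5 phi -152.1 r 40.3 z 142.4 | Ftan(resist) 1.57 Frad -7.41 Fz -4.74
```

>>> {"api": "servo_tool", "payload": {
  "hand": [18, 18, 18, 18, 18, 18, 18, 18],
  "travel": [
    [0.175, -0.06, 0.02],
    [0.365, -0.08, 0.035],
    [0.56, -0.075, 0.045],
    [0.75, -0.035, 0.05],
    [0.93, 0.04, 0.055],
    [1.095, 0.15, 0.06],
    [1.234, 0.29, 0.065],
    [1.342, 0.45, 0.07]
  ],
  "angular": [
    [0, 0, 0],
    [0, 0, 0],
    [0, 0, 0],
    [0, 0, 0],
    [0, 0, 0],
    [0, 0, 0],
    [0, 0, 0],
    [0, 0, 0]
  ]
}}

```text
time_s: 9.35
ee_pos: [0.5939, 0.0817, 0.1404]
tcp_rot: [-1.855, -2.534, 0.004]
contact_force: [-0.9, 0.4, 8.2]
width: 0.0206
```

```bash
python3 -c "
from circ import *
st();rows(-242,3,8);rows(-266,3,8);rows(-290,3,8)"
```

```text
t 9.35 az 137.2 phi 119.6 r 40.7 z 140.4 | Ftan(resist) 0.32 Frad 0.95 Fz 8.21
-242 -> -266 [[0.023, 0.047, 0.001], [0.044, 0.095, 0.002], [0.063, 0.144, 0.004], [0.078, 0.194, 0.005], [0.091, 0.245, 0.006], [0.102, 0.296, 0.007], [0.11, 0.348, 0.009], [0.115, 0.4, 0.01]]
-266 -> -290 [[0.002, 0.052, 0.001], [0.002, 0.105, 0.002], [-0.001, 0.157, 0.004], [-0.007, 0.209, 0.005], [-0.016, 0.261, 0.006], [-0.027, 0.312, 0.007], [-0.041, 0.362, 0.009], [-0.058, 0.412, 0.01]]
-290 -> -314 [[-0.019, 0.049, 0.001], [-0.041, 0.096, 0.002], [-0.065, 0.143, 0.004], [-0.092, 0.188, 0.005], [-0.121, 0.232, 0.006], [-0.152, 0.274, 0.007], [-0.185, 0.314, 0.009], [-0.22, 0.353, 0.01]]
```

>>> {"api": "servo_tool", "payload": {
  "hand": [18, 18, 18, 18, 18, 18, 18, 18],
  "travel": [
    [0.023, 0.047, -0.01],
    [0.044, 0.095, -0.018],
    [0.063, 0.144, -0.016],
    [0.078, 0.194, -0.015],
    [0.091, 0.245, -0.014],
    [0.102, 0.296, -0.013],
    [0.11, 0.348, -0.011],
    [0.115, 0.4, -0.01]
  ],
  "angular": [
    [0, 0, 0],
    [0, 0, 0],
    [0, 0, 0],
    [0, 0, 0],
    [0, 0, 0],
    [0, 0, 0],
    [0, 0, 0],
    [0, 0, 0]
  ]
}}

```text
time_s: 10.15
ee_pos: [0.6093, 0.0916, 0.1404]
tcp_rot: [-1.854, -2.534, -0.001]
contact_force: [-3.7, 4.4, 3.9]
width: 0.0204
```

```bash
python3 -c "
from circ import *
st()"
```

```text
t 10.15 az 111.2 phi 93.6 r 40.2 z 140.4 | Ftan(resist) 1.92 Frad 5.42 Fz 3.94
```

>>> {"api": "servo_tool", "payload": {
  "hand": [18, 18, 18, 18, 18, 18, 18, 18],
  "travel": [
    [0.002, 0.052, 0.001],
    [0.002, 0.105, 0.002],
    [-0.001, 0.157, 0.004],
    [-0.007, 0.209, 0.005],
    [-0.016, 0.261, 0.006],
    [-0.027, 0.312, 0.007],
    [-0.041, 0.362, 0.009],
    [-0.058, 0.412, 0.01]
  ],
  "angular": [
    [0, 0, 0],
    [0, 0, 0],
    [0, 0, 0],
    [0, 0, 0],
    [0, 0, 0],
    [0, 0, 0],
    [0, 0, 0],
    [0, 0, 0]
  ]
}}

```text
time_s: 10.95
ee_pos: [0.6266, 0.0942, 0.1401]
tcp_rot: [1.855, 2.535, 0.002]
contact_force: [-0.7, 5.1, 1.8]
width: 0.0204
```

```bash
python3 -c "
from circ import *
st()
for k in range(8): rows(-290-24*k,3,8)"
```

```text
t 10.95 az 86.1 phi 68.5 r 40.1 z 140.1 | Ftan(resist) 1.09 Frad 5.06 Fz 1.79
-290 -> -314 [[-0.019, 0.049, 0.001], [-0.041, 0.096, 0.002], [-0.065, 0.143, 0.004], [-0.092, 0.188, 0.005], [-0.121, 0.232, 0.006], [-0.152, 0.274, 0.007], [-0.185, 0.314, 0.009], [-0.22, 0.353, 0.01]]
-314 -> -338 [[-0.037, 0.037, 0.001], [-0.077, 0.071, 0.002], [-0.118, 0.104, 0.004], [-0.16, 0.134, 0.005], [-0.204, 0.163, 0.006], [-0.25, 0.188, 0.007], [-0.297, 0.212, 0.009], [-0.345, 0.233, 0.01]]
-338 -> -362 [[-0.049, 0.018, 0.001], [-0.099, 0.034, 0.002], [-0.15, 0.047, 0.004], [-0.201, 0.058, 0.005], [-0.253, 0.065, 0.006], [-0.305, 0.07, 0.007], [-0.357, 0.073, 0.009], [-0.41, 0.072, 0.01]]
-362 -> -386 [[-0.052, -0.003, 0.001], [-0.104, -0.009, 0.002], [-0.156, -0.018, 0.004], [-0.207, -0.029, 0.005], [-0.257, -0.043, 0.006], [-0.307, -0.06, 0.007], [-0.356, -0.079, 0.009], [-0.403, -0.101, 0.01]]
-386 -> -410 [[-0.046, -0.024, 0.001], [-0.092, -0.051, 0.002], [-0.135, -0.08, 0.004], [-0.177, -0.111, 0.005], [-0.218, -0.144, 0.006], [-0.256, -0.179, 0.007], [-0.293, -0.217, 0.009], [-0.328, -0.256, 0.01]]
-410 -> -434 [[-0.033, -0.041, 0.001], [-0.063, -0.084, 0.002], [-0.091, -0.128, 0.004], [-0.117, -0.173, 0.005], [-0.14, -0.22, 0.006], [-0.161, -0.268, 0.007], [-0.179, -0.317, 0.009], [-0.195, -0.367, 0.01]]
-434 -> -458 [[-0.013, -0.051, 0.001], [-0.024, -0.102, 0.002], [-0.031, -0.154, 0.004], [-0.036, -0.206, 0.005], [-0.039, -0.258, 0.006], [-0.038, -0.311, 0.007], [-0.035, -0.363, 0.009], [-0.029, -0.415, 0.01]]
-458 -> -482 [[0.009, -0.052, 0.001], [0.02, -0.103, 0.002], [0.034, -0.153, 0.004], [0.051, -0.203, 0.005], [0.07, -0.252, 0.006], [0.091, -0.299, 0.007], [0.116, -0.346, 0.009], [0.142, -0.391, 0.01]]
```

>>> {"api": "servo_tool", "payload": {
  "hand": [18, 18, 18, 18, 18, 18, 18, 18],
  "travel": [
    [-0.019, 0.049, 0.001],
    [-0.041, 0.096, 0.002],
    [-0.065, 0.143, 0.004],
    [-0.092, 0.188, 0.005],
    [-0.121, 0.232, 0.006],
    [-0.152, 0.274, 0.007],
    [-0.185, 0.314, 0.009],
    [-0.22, 0.353, 0.01]
  ],
  "angular": [
    [0, 0, 0],
    [0, 0, 0],
    [0, 0, 0],
    [0, 0, 0],
    [0, 0, 0],
    [0, 0, 0],
    [0, 0, 0],
    [0, 0, 0]
  ]
}}

```text
time_s: 11.75
ee_pos: [0.6426, 0.0895, 0.1397]
tcp_rot: [1.855, 2.535, 0.001]
contact_force: [2.3, 4.8, -0.2]
width: 0.0202
```

```bash
python3 -c "
from circ import *
st()"
```

```text
t 11.75 az 62.0 phi 44.4 r 40.1 z 139.7 | Ftan(resist) 0.22 Frad 5.28 Fz -0.19
```

>>> {"api": "servo_tool", "payload": {
  "hand": [18, 18, 18, 18, 18, 18, 18, 18],
  "travel": [
    [-0.037, 0.037, 0.001],
    [-0.077, 0.071, 0.002],
    [-0.118, 0.104, 0.004],
    [-0.16, 0.134, 0.005],
    [-0.204, 0.163, 0.006],
    [-0.25, 0.188, 0.007],
    [-0.297, 0.212, 0.009],
    [-0.345, 0.233, 0.01]
  ],
  "angular": [
    [0, 0, 0],
    [0, 0, 0],
    [0, 0, 0],
    [0, 0, 0],
    [0, 0, 0],
    [0, 0, 0],
    [0, 0, 0],
    [0, 0, 0]
  ]
}}

```text
time_s: 12.55
ee_pos: [0.6552, 0.0788, 0.1394]
tcp_rot: [1.856, 2.535, -0.0]
contact_force: [1.5, 2.5, -0.1]
width: 0.0203
```

```bash
python3 -c "
from circ import *
st()"
```

```text
t 12.55 az 38.2 phi 20.6 r 40.0 z 139.4 | Ftan(resist) 1.05 Frad 2.75 Fz -0.06
```

>>> {"api": "servo_tool", "payload": {
  "hand": [18, 18, 18, 18, 18, 18, 18, 18],
  "travel": [
    [-0.049, 0.018, 0.001],
    [-0.099, 0.034, 0.002],
    [-0.15, 0.047, 0.004],
    [-0.201, 0.058, 0.005],
    [-0.253, 0.065, 0.006],
    [-0.305, 0.07, 0.007],
    [-0.357, 0.073, 0.009],
    [-0.41, 0.072, 0.01]
  ],
  "angular": [
    [0, 0, 0],
    [0, 0, 0],
    [0, 0, 0],
    [0, 0, 0],
    [0, 0, 0],
    [0, 0, 0],
    [0, 0, 0],
    [0, 0, 0]
  ]
}}

```text
time_s: 13.35
ee_pos: [0.6625, 0.064, 0.1389]
tcp_rot: [-1.856, -2.535, 0.001]
contact_force: [0.7, 2.3, 0.1]
width: 0.0201
```

```bash
python3 -c "
from circ import *
st()"
```

```text
t 13.35 az 14.4 phi -3.2 r 40.0 z 138.9 | Ftan(resist) 2.07 Frad 1.26 Fz 0.14
```

>>> {"api": "servo_tool", "payload": {
  "hand": [18, 18, 18, 18, 18, 18, 18, 18],
  "travel": [
    [-0.052, -0.003, 0.001],
    [-0.104, -0.009, 0.002],
    [-0.156, -0.018, 0.004],
    [-0.207, -0.029, 0.005],
    [-0.257, -0.043, 0.006],
    [-0.307, -0.06, 0.007],
    [-0.356, -0.079, 0.009],
    [-0.403, -0.101, 0.01]
  ],
  "angular": [
    [0, 0, 0],
    [0, 0, 0],
    [0, 0, 0],
    [0, 0, 0],
    [0, 0, 0],
    [0, 0, 0],
    [0, 0, 0],
    [0, 0, 0]
  ]
}}

```text
time_s: 14.15
ee_pos: [0.6633, 0.0477, 0.1385]
tcp_rot: [-1.855, -2.534, 0.001]
contact_force: [-1.5, 1.5, 1.2]
width: 0.0203
```

```bash
python3 -c "
from circ import *
from bench import snapshot
st()
im=snapshot('scene')[:,:,::-1];c=cv2.convertScaleAbs(im[195:250,215:300],alpha=2.2)
cv2.imwrite('pics/n_scene.png',cv2.resize(c,None,fx=9,fy=9,interpolation=cv2.INTER_CUBIC))
"
```

```text
t 14.15 az -9.2 phi -26.8 r 40.0 z 138.5 | Ftan(resist) 1.27 Frad -1.69 Fz 1.19
```

View pics/n_scene.png

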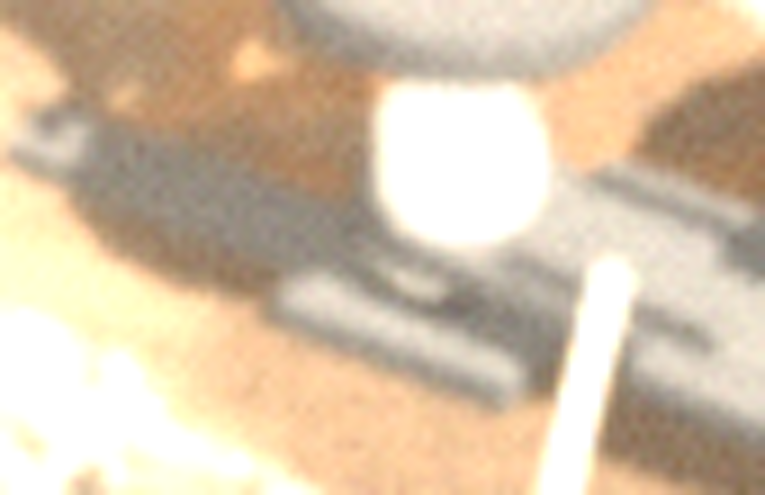

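>>> {"api": "servo_tool", "payload": {
  "hand": [18, 18, 18, 18, 18, 18, 18, 18],
  "travel": [
    [-0.046, -0.024, 0.001],
    [-0.092, -0.051, 0.002],
    [-0.135, -0.08, 0.004],
    [-0.177, -0.111, 0.005],
    [-0.218, -0.144, 0.006],
    [-0.256, -0.179, 0.007],
    [-0.293, -0.217, 0.009],
    [-0.328, -0.256, 0.01]
  ],
  "angular": [
    [0, 0, 0],
    [0, 0, 0],
    [0, 0, 0],
    [0, 0, 0],
    [0, 0, 0],
    [0, 0, 0],
    [0, 0, 0],
    [0, 0, 0]
  ]
}}

```text
time_s: 15.0
ee_pos: [0.6576, 0.0323, 0.1381]
tcp_rot: [-1.855, -2.534, -0.0]
contact_force: [-2.7, 3.2, 0.9]
width: 0.0201
```

```bash
python3 -c "
from circ import *
st()"
```

```text
t 15.00 az -32.8 phi -50.4 r 40.2 z 138.1 | Ftan(resist) 1.22 Frad -3.94 Fz 0.93
```

>>> {"api": "servo_tool", "payload": {
  "hand": [18, 18, 18, 18, 18, 18, 18, 18],
  "travel": [
    [-0.033, -0.041, 0.001],
    [-0.063, -0.084, 0.002],
    [-0.091, -0.128, 0.004],
    [-0.117, -0.173, 0.005],
    [-0.14, -0.22, 0.006],
    [-0.161, -0.268, 0.007],
    [-0.179, -0.317, 0.009],
    [-0.195, -0.367, 0.01]
  ],
  "angular": [
    [0, 0, 0],
    [0, 0, 0],
    [0, 0, 0],
    [0, 0, 0],
    [0, 0, 0],
    [0, 0, 0],
    [0, 0, 0],
    [0, 0, 0]
  ]
}}

```text
time_s: 15.8
ee_pos: [0.6465, 0.0211, 0.1377]
tcp_rot: [-1.855, -2.535, -0.003]
contact_force: [-2.3, 5.2, 0.3]
width: 0.0203
```

```bash
python3 -c "
from circ import *
st()"
```

```text
t 15.80 az -55.4 phi -73.0 r 40.1 z 137.7 | Ftan(resist) 1.08 Frad -5.60 Fz 0.31
```

>>> {"api": "servo_tool", "payload": {
  "hand": [18, 18, 18, 18, 18, 18, 18, 18],
  "travel": [
    [-0.003, -0.05, 0.001],
    [-0.004, -0.097, 0.002],
    [-0.004, -0.146, 0.004],
    [-0.006, -0.196, 0.005],
    [-0.009, -0.248, 0.006],
    [-0.008, -0.301, 0.007],
    [-0.005, -0.353, 0.009],
    [0.001, -0.405, 0.01]
  ],
  "angular": [
    [0, 0, 0],
    [0, 0, 0],
    [0, 0, 0],
    [0, 0, 0],
    [0, 0, 0],
    [0, 0, 0],
    [0, 0, 0],
    [0, 0, 0]
  ]
}}

```text
time_s: 16.6
ee_pos: [0.631, 0.0151, 0.1374]
tcp_rot: [1.856, 2.534, -0.0]
contact_force: [1.2, 2.6, -1.9]
width: 0.0207
```

```bash
python3 -c "
from circ import *
st()"
```

```text
t 16.60 az -79.5 phi -97.1 r 39.6 z 137.4 | Ftan(resist) 1.63 Frad -2.31 Fz -1.89
```

>>> {"api": "servo_tool", "payload": {
  "hand": [18, 18, 18, 18, 18, 18, 18, 18],
  "travel": [
    [0.009, -0.052, 0.001],
    [0.02, -0.103, 0.002],
    [0.034, -0.153, 0.004],
    [0.051, -0.203, 0.005],
    [0.07, -0.252, 0.006],
    [0.091, -0.299, 0.007],
    [0.116, -0.346, 0.009],
    [0.142, -0.391, 0.01]
  ],
  "angular": [
    [0, 0, 0],
    [0, 0, 0],
    [0, 0, 0],
    [0, 0, 0],
    [0, 0, 0],
    [0, 0, 0],
    [0, 0, 0],
    [0, 0, 0]
  ]
}}

```text
time_s: 17.4
ee_pos: [0.6142, 0.0159, 0.137]
tcp_rot: [1.856, 2.534, -0.001]
contact_force: [2.0, -0.3, -2.2]
width: 0.0201
```

```bash
python3 -c "
from circ import *
st()
for k in range(8): rows(-482-24*k,3,8)"
```

```text
t 17.40 az -104.1 phi -121.7 r 39.4 z 137.0 | Ftan(resist) 2.03 Frad -0.21 Fz -2.19
-482 -> -506 [[0.029, -0.044, 0.001], [0.06, -0.086, 0.002], [0.093, -0.126, 0.004], [0.129, -0.165, 0.005], [0.166, -0.201, 0.006], [0.205, -0.236, 0.007], [0.246, -0.269, 0.009], [0.289, -0.299, 0.01]]
-506 -> -530 [[0.044, -0.028, 0.001], [0.09, -0.054, 0.002], [0.137, -0.077, 0.004], [0.185, -0.098, 0.005], [0.234, -0.116, 0.006], [0.284, -0.132, 0.007], [0.334, -0.145, 0.009], [0.386, -0.156, 0.01]]
-530 -> -554 [[0.052, -0.008, 0.001], [0.104, -0.013, 0.002], [0.156, -0.015, 0.004], [0.209, -0.015, 0.005], [0.261, -0.011, 0.006], [0.313, -0.005, 0.007], [0.364, 0.003, 0.009], [0.416, 0.015, 0.01]]
-554 -> -578 [[0.05, 0.014, 0.001], [0.1, 0.031, 0.002], [0.149, 0.05, 0.004], [0.196, 0.072, 0.005], [0.243, 0.096, 0.006], [0.288, 0.122, 0.007], [0.332, 0.151, 0.009], [0.374, 0.182, 0.01]]
-578 -> -602 [[0.04, 0.033, 0.001], [0.079, 0.069, 0.002], [0.116, 0.106, 0.004], [0.15, 0.145, 0.005], [0.183, 0.186, 0.006], [0.213, 0.229, 0.007], [0.242, 0.273, 0.009], [0.267, 0.319, 0.01]]
-602 -> -626 [[0.023, 0.047, 0.001], [0.044, 0.095, 0.002], [0.063, 0.144, 0.004], [0.078, 0.194, 0.005], [0.091, 0.245, 0.006], [0.102, 0.296, 0.007], [0.11, 0.348, 0.009], [0.115, 0.4, 0.01]]
-626 -> -650 [[0.002, 0.052, 0.001], [0.002, 0.105, 0.002], [-0.001, 0.157, 0.004], [-0.007, 0.209, 0.005], [-0.016, 0.261, 0.006], [-0.027, 0.312, 0.007], [-0.041, 0.362, 0.009], [-0.058, 0.412, 0.01]]
-650 -> -674 [[-0.019, 0.049, 0.001], [-0.041, 0.096, 0.002], [-0.065, 0.143, 0.004], [-0.092, 0.188, 0.005], [-0.121, 0.232, 0.006], [-0.152, 0.274, 0.007], [-0.185, 0.314, 0.009], [-0.22, 0.353, 0.01]]
```

>>> {"api": "servo_tool", "payload": {
  "hand": [18, 18, 18, 18, 18, 18, 18, 18],
  "travel": [
    [0.029, -0.044, 0.003],
    [0.06, -0.086, 0.006],
    [0.093, -0.126, 0.009],
    [0.129, -0.165, 0.011],
    [0.166, -0.201, 0.013],
    [0.205, -0.236, 0.015],
    [0.246, -0.269, 0.017],
    [0.289, -0.299, 0.018]
  ],
  "angular": [
    [0, 0, 0],
    [0, 0, 0],
    [0, 0, 0],
    [0, 0, 0],
    [0, 0, 0],
    [0, 0, 0],
    [0, 0, 0],
    [0, 0, 0]
  ]
}}

```text
time_s: 18.2
ee_pos: [0.5994, 0.0232, 0.1366]
tcp_rot: [1.855, 2.534, -0.001]
contact_force: [1.2, -3.8, 1.1]
width: 0.0204
```

```bash
python3 -c "
from circ import *
st()"
```

```text
t 18.20 az -128.2 phi -145.8 r 39.4 z 136.6 | Ftan(resist) 3.30 Frad 2.27 Fz 1.13
```

>>> {"api": "servo_tool", "payload": {
  "hand": [18, 18, 18, 18, 18],
  "travel": [
    [0.044, -0.028, 0.001],
    [0.09, -0.054, 0.002],
    [0.137, -0.077, 0.004],
    [0.185, -0.098, 0.005],
    [0.185, -0.098, 0.005]
  ],
  "angular": [
    [0, 0, 0],
    [0, 0, 0],
    [0, 0, 0],
    [0, 0, 0],
    [0, 0, 0]
  ]
}}

```text
time_s: 18.7
ee_pos: [0.5929, 0.0295, 0.1364]
tcp_rot: [-1.855, -2.535, 0.001]
contact_force: [0.0, -4.0, 4.9]
width: 0.0203
```

```bash
python3 -c "
from circ import *
st();rows(-518,3,4);rows(-530,3,4);rows(-542,3,4)"
```

```text
t 18.70 az -141.4 phi -159.0 r 39.5 z 136.4 | Ftan(resist) 3.12 Frad 2.46 Fz 4.89
-518 -> -530 [[0.049, -0.018, 0.001], [0.099, -0.034, 0.002], [0.15, -0.047, 0.004], [0.201, -0.058, 0.005]]
-530 -> -542 [[0.052, -0.008, 0.001], [0.104, -0.013, 0.002], [0.156, -0.015, 0.004], [0.209, -0.015, 0.005]]
-542 -> -554 [[0.052, 0.003, 0.001], [0.104, 0.009, 0.002], [0.156, 0.018, 0.004], [0.207, 0.029, 0.005]]
```

>>> {"api": "servo_tool", "payload": {
  "hand": [18, 18, 18, 18, 18],
  "travel": [
    [0.049, -0.018, -0.005],
    [0.099, -0.034, -0.01],
    [0.15, -0.047, -0.01],
    [0.201, -0.058, -0.008],
    [0.201, -0.058, -0.008]
  ],
  "angular": [
    [0, 0, 0],
    [0, 0, 0],
    [0, 0, 0],
    [0, 0, 0],
    [0, 0, 0]
  ]
}}

```text
time_s: 19.2
ee_pos: [0.5884, 0.0365, 0.1363]
tcp_rot: [-1.855, -2.535, 0.001]
contact_force: [0.4, -3.8, 2.5]
width: 0.02
```

```bash
python3 -c "
from circ import *
st()"
```

```text
t 19.20 az -153.5 phi -171.1 r 39.6 z 136.3 | Ftan(resist) 3.61 Frad 1.34 Fz 2.49
```

>>> {"api": "servo_tool", "payload": {
  "hand": [18, 18, 18, 18, 18],
  "travel": [
    [0.052, -0.008, -0.003],
    [0.104, -0.013, -0.003],
    [0.156, -0.015, -0.002],
    [0.209, -0.015, 0],
    [0.209, -0.015, 0]
  ],
  "angular": [
    [0, 0, 0],
    [0, 0, 0],
    [0, 0, 0],
    [0, 0, 0],
    [0, 0, 0]
  ]
}}

```text
time_s: 19.7
ee_pos: [0.5853, 0.0441, 0.1362]
tcp_rot: [-1.856, -2.535, 0.001]
contact_force: [0.4, -4.2, 1.4]
width: 0.0202
```

```bash
python3 -c "
from circ import *
st()
from bench import snapshot
im=snapshot('scene')[:,:,::-1];c=cv2.convertScaleAbs(im[195:250,215:300],alpha=2.2)
cv2.imwrite('pics/o_scene.png',cv2.resize(c,None,fx=9,fy=9,interpolation=cv2.INTER_CUBIC))
st()"
```

```text
t 19.70 az -165.4 phi -183.0 r 39.8 z 136.2 | Ftan(resist) 4.15 Frad 0.72 Fz 1.41
t 19.75 az -165.5 phi -183.1 r 39.7 z 136.2 | Ftan(resist) 4.30 Frad 0.12 Fz 1.99
```

View pics/o_scene.png

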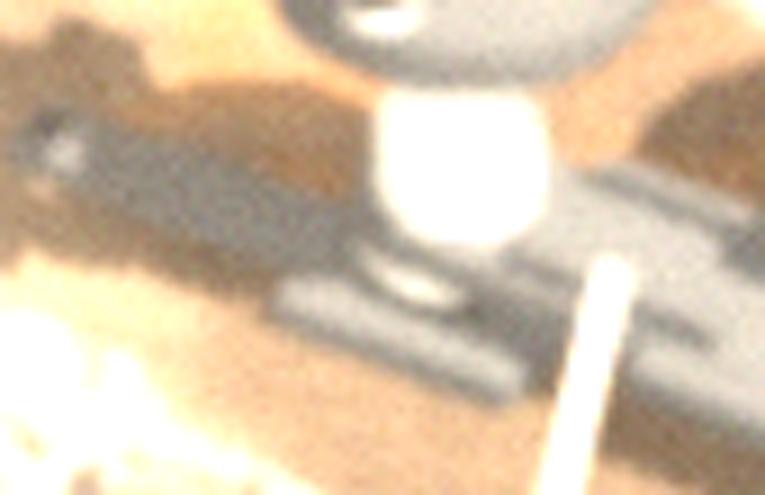

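>>> {"api": "servo_tool", "payload": {
  "hand": [18, 18, 18, 18, 18],
  "travel": [
    [0.052, 0.003, 0],
    [0.104, 0.009, 0],
    [0.156, 0.018, 0.001],
    [0.207, 0.029, 0.002],
    [0.207, 0.029, 0.002]
  ],
  "angular": [
    [0, 0, 0],
    [0, 0, 0],
    [0, 0, 0],
    [0, 0, 0],
    [0, 0, 0]
  ]
}}

```text
time_s: 20.25
ee_pos: [0.584, 0.0522, 0.1361]
tcp_rot: [-1.856, -2.535, 0.001]
contact_force: [0.6, -5.0, 2.0]
width: 0.0201
```

```bash
python3 -c "
from circ import *
st();rows(-554,3,4);rows(-566,3,4);rows(-554,-3,6)"
```

```text
t 20.25 az -177.2 phi -194.8 r 39.9 z 136.1 | Ftan(resist) 5.00 Frad -0.34 Fz 2.02
-554 -> -566 [[0.05, 0.014, 0.001], [0.1, 0.031, 0.002], [0.149, 0.05, 0.004], [0.196, 0.072, 0.005]]
-566 -> -578 [[0.046, 0.024, 0.001], [0.092, 0.051, 0.002], [0.135, 0.08, 0.004], [0.177, 0.111, 0.005]]
-554 -> -536 [[-0.051, -0.011, -0.001], [-0.103, -0.02, -0.002], [-0.155, -0.026, -0.004], [-0.207, -0.029, -0.005], [-0.259, -0.03, -0.006], [-0.312, -0.027, -0.007]]
```

>>> {"api": "servo_tool", "payload": {
  "hand": [18, 18, 18, 18, 18, 18, 18],
  "travel": [
    [-0.051, -0.011, -0.001],
    [-0.103, -0.02, -0.002],
    [-0.155, -0.026, -0.004],
    [-0.207, -0.029, -0.005],
    [-0.259, -0.03, -0.006],
    [-0.312, -0.027, -0.007],
    [-0.312, -0.027, -0.007]
  ],
  "angular": [
    [0, 0, 0],
    [0, 0, 0],
    [0, 0, 0],
    [0, 0, 0],
    [0, 0, 0],
    [0, 0, 0],
    [0, 0, 0]
  ]
}}

```text
time_s: 20.95
ee_pos: [0.586, 0.0418, 0.1363]
tcp_rot: [-1.852, -2.533, -0.002]
contact_force: [-2.1, 4.0, 2.0]
width: 0.0205
```

```bash
python3 -c "
from circ import *
st();rows(-536,3,6)"
```

```text
t 20.95 az -162.0 phi -179.6 r 39.7 z 136.3 | Ftan(resist) -4.47 Frad 0.70 Fz 2.00
-536 -> -554 [[0.052, -0.002, 0.001], [0.105, -0.002, 0.002], [0.157, 0.001, 0.004], [0.209, 0.007, 0.005], [0.261, 0.016, 0.006], [0.312, 0.027, 0.007]]
```

Reversing gave 4.5 N against about 4.1 N going forward at the same angle. So the sensor bias is near zero and the friction is well above the unloaded 1.5 N, which means the foot is bearing. To locate where contact starts, I'll back off and read the friction as I go.

```bash
python3 -c "
from circ import *
rows(-536,-3,4);rows(-524,-3,4);rows(-512,-3,4);rows(-500,-3,4);rows(-488,-3,4)"
```

```text
-536 -> -524 [[-0.052, 0.005, -0.001], [-0.104, 0.013, -0.002], [-0.155, 0.023, -0.004], [-0.206, 0.036, -0.005]]
-524 -> -512 [[-0.05, 0.016, -0.001], [-0.099, 0.034, -0.002], [-0.147, 0.055, -0.004], [-0.194, 0.078, -0.005]]
-512 -> -500 [[-0.046, 0.026, -0.001], [-0.09, 0.054, -0.002], [-0.132, 0.084, -0.004], [-0.173, 0.117, -0.005]]
-500 -> -488 [[-0.039, 0.035, -0.001], [-0.077, 0.071, -0.002], [-0.112, 0.11, -0.004], [-0.145, 0.15, -0.005]]
-488 -> -476 [[-0.031, 0.042, -0.001], [-0.06, 0.086, -0.002], [-0.087, 0.131, -0.004], [-0.111, 0.177, -0.005]]
```

>>> {"api": "servo_tool", "payload": {
  "hand": [18, 18, 18, 18, 18],
  "travel": [
    [-0.052, 0.005, -0.005],
    [-0.104, 0.013, -0.01],
    [-0.155, 0.023, -0.01],
    [-0.206, 0.036, -0.01],
    [-0.206, 0.036, -0.01]
  ],
  "angular": [
    [0, 0, 0],
    [0, 0, 0],
    [0, 0, 0],
    [0, 0, 0],
    [0, 0, 0]
  ]
}}

```text
time_s: 21.45
ee_pos: [0.5905, 0.0325, 0.1365]
tcp_rot: [-1.856, -2.534, 0.001]
contact_force: [-1.4, 2.6, -1.4]
width: 0.0207
```

```bash
python3 -c "
from circ import *
st()"
```

```text
t 21.45 az -147.0 phi -164.6 r 39.6 z 136.5 | Ftan(resist) -2.98 Frad -0.26 Fz -1.39
```

>>> {"api": "servo_tool", "payload": {
  "hand": [18, 18, 18, 18, 18],
  "travel": [
    [-0.05, 0.016, -0.001],
    [-0.099, 0.034, -0.002],
    [-0.147, 0.055, -0.004],
    [-0.194, 0.078, -0.005],
    [-0.194, 0.078, -0.005]
  ],
  "angular": [
    [0, 0, 0],
    [0, 0, 0],
    [0, 0, 0],
    [0, 0, 0],
    [0, 0, 0]
  ]
}}

```text
time_s: 21.95
ee_pos: [0.5963, 0.0256, 0.1368]
tcp_rot: [1.856, 2.534, -0.002]
contact_force: [-1.3, 1.5, -4.7]
width: 0.0202
```

```bash
python3 -c "
from circ import *
st()"
```

```text
t 21.95 az -134.0 phi -151.6 r 39.6 z 136.8 | Ftan(resist) -1.95 Frad -0.20 Fz -4.70
```

>>> {"api": "servo_tool", "payload": {
  "hand": [18, 18, 18, 18, 18],
  "travel": [
    [-0.046, 0.026, -0.001],
    [-0.09, 0.054, -0.002],
    [-0.132, 0.084, -0.004],
    [-0.173, 0.117, -0.005],
    [-0.173, 0.117, -0.005]
  ],
  "angular": [
    [0, 0, 0],
    [0, 0, 0],
    [0, 0, 0],
    [0, 0, 0],
    [0, 0, 0]
  ]
}}

```text
time_s: 22.45
ee_pos: [0.6029, 0.0206, 0.137]
tcp_rot: [1.856, 2.534, -0.001]
contact_force: [0.0, 0.8, -7.3]
width: 0.0202
```

```bash
python3 -c "
from circ import *
st()"
```

```text
t 22.45 az -122.0 phi -139.6 r 39.5 z 137.0 | Ftan(resist) -0.42 Frad -0.74 Fz -7.34
```

>>> {"api": "servo_tool", "payload": {
  "hand": [18, 18, 18, 18, 18],
  "travel": [
    [-0.039, 0.035, -0.001],
    [-0.077, 0.071, -0.002],
    [-0.112, 0.11, -0.004],
    [-0.145, 0.15, -0.005],
    [-0.145, 0.15, -0.005]
  ],
  "angular": [
    [0, 0, 0],
    [0, 0, 0],
    [0, 0, 0],
    [0, 0, 0],
    [0, 0, 0]
  ]
}}

```text
time_s: 22.95
ee_pos: [0.6104, 0.0171, 0.1373]
tcp_rot: [1.856, 2.535, -0.001]
contact_force: [-1.1, 0.3, -9.3]
width: 0.0204
```

```bash
python3 -c "
from circ import *
st()"
```

```text
t 22.95 az -109.9 phi -127.5 r 39.3 z 137.3 | Ftan(resist) -1.14 Frad 0.08 Fz -9.25
```

```bash
python3 -c "
from circ import *
rows(-488,41/7,7,.018)"
```

```text
-488 -> -529.0 [[0.067, -0.077, 0.005], [0.141, -0.147, 0.01], [0.223, -0.209, 0.015], [0.31, -0.263, 0.02], [0.402, -0.307, 0.025], [0.498, -0.341, 0.03], [0.597, -0.366, 0.035]]
```

>>> {"api": "servo_tool", "payload": {
  "hand": [18, 18, 18, 18, 18, 18, 18, 18],
  "travel": [
    [0.067, -0.077, 0.01],
    [0.141, -0.147, 0.016],
    [0.223, -0.209, 0.022],
    [0.31, -0.263, 0.026],
    [0.402, -0.307, 0.03],
    [0.498, -0.341, 0.033],
    [0.597, -0.366, 0.035],
    [0.597, -0.366, 0.035]
  ],
  "angular": [
    [0, 0, 0],
    [0, 0, 0],
    [0, 0, 0],
    [0, 0, 0],
    [0, 0, 0],
    [0, 0, 0],
    [0, 0, 0],
    [0, 0, 0]
  ]
}}

```text
time_s: 23.75
ee_pos: [0.5885, 0.0365, 0.1366]
tcp_rot: [-1.854, -2.535, -0.001]
contact_force: [0.5, -2.8, -5.2]
width: 0.0206
```

```bash
python3 -c "
from circ import *
st()"
```

```text
t 23.75 az -153.5 phi -171.1 r 39.4 z 136.6 | Ftan(resist) 2.75 Frad 0.87 Fz -5.15
```

Now at az −153.5°, about 25–40° past the estimated contact start: roughly 4–10 N by drag and 10–16 N by sole stiffness, both inside 3–28 N. I'll release, lift clear and check.

>>> {"api": "servo_tool", "payload": {
  "hand": [35, 55, 55, 55, 55, 55, 55, 55],
  "travel": [
    [0, 0, 0],
    [0, 0, 0],
    [0, 0, 0],
    [0, 0, -0.3],
    [0, 0, -0.8],
    [0, 0, -1.5],
    [0, 0, -2.3],
    [0, 0, -3]
  ],
  "angular": [
    [0, 0, 0],
    [0, 0, 0],
    [0, 0, 0],
    [0, 0, 0],
    [0, 0, 0],
    [0, 0, 0],
    [0, 0, 0],
    [0, 0, 0]
  ]
}}

```text
time_s: 24.55
ee_pos: [0.5893, 0.0359, 0.259]
tcp_rot: [1.855, 2.534, 0.003]
contact_force: [0.8, 0.8, -0.1]
width: 0.0468
```

>>> {"api": "servo_tool", "payload": {
  "hand": [55, 55, 55, 55, 55, 55, 55, 55],
  "travel": [
    [1, 0, -0.1],
    [2, 0, -0.2],
    [3, 0, -0.3],
    [4, 0, -0.3],
    [5, 0, -0.3],
    [5.5, 0, -0.3],
    [5.5, 0, -0.3],
    [5.5, 0, -0.3]
  ],
  "angular": [
    [0, 0, 0],
    [0, 0, 0],
    [0, 0, 0],
    [0, 0, 0],
    [0, 0, 0],
    [0, 0, 0],
    [0, 0, 0],
    [0, 0, 0]
  ]
}}

```text
time_s: 25.35
ee_pos: [0.5226, 0.2457, 0.269]
tcp_rot: [1.854, 2.535, 0.001]
contact_force: [-0.1, -0.5, -0.1]
width: 0.047
```

```bash
python3 - <<'E'
from circ import *
from bench import snapshot
st()
im=snapshot('top')[:,:,::-1];cv2.imwrite("pics/p_top.png",cv2.resize(im[75:205,140:300],None,fx=4.6,fy=4.6,interpolation=cv2.INTER_CUBIC));cv2.imwrite("pics/p_topfull.png",im)
im=snapshot('scene')[:,:,::-1];cv2.imwrite("pics/p_scenefull.png",im)
c=cv2.convertScaleAbs(im[140:250,185:315],alpha=1.8)
cv2.imwrite('pics/p_scene.png',cv2.resize(c,None,fx=5.4,fy=5.4,interpolation=cv2.INTER_CUBIC))
E
```

```text
t 25.35 az 117.8 phi 100.2 r 216.7 z 269.0 | Ftan(resist) 0.36 Frad -0.40 Fz -0.12
```

View pics/p_top.png

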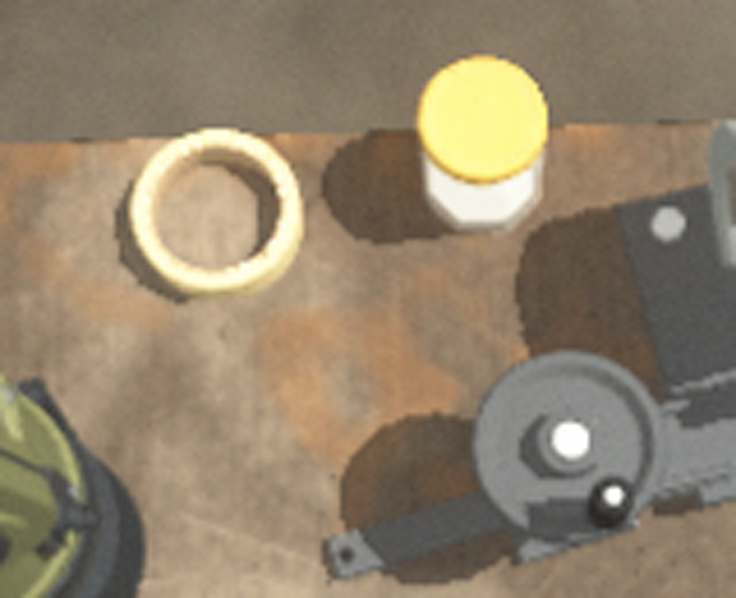

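View pics/p_scene.png

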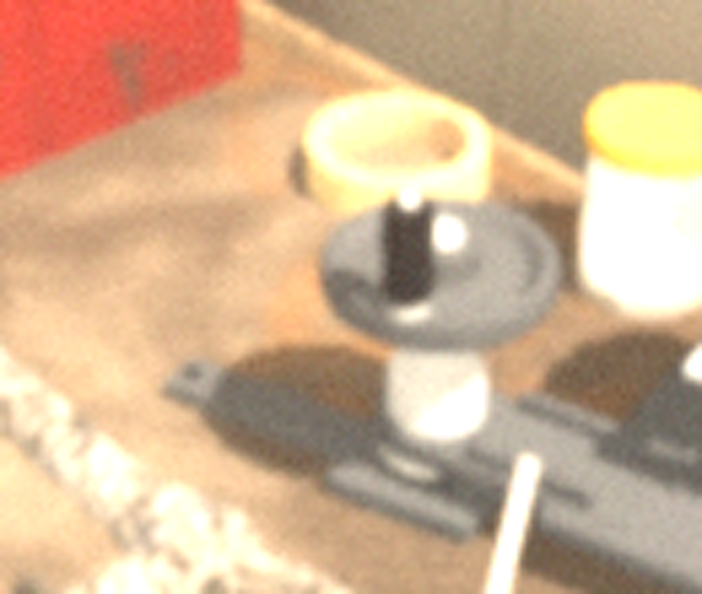

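The handle is at (613,495) and the hub at (570,440) in the top crop. I'll check the wheel angle and plate centring after the release.

```bash
python3 - <<'E'
from h import *
from bench import camera_model
T=camera_model("top");S=camera_model("scene")
t=lambda x,y,k=4.6:(140+(x+.5)/k-.5,75+(y+.5)/k-.5)
s=lambda x,y,k=5.4:(185+(x+.5)/k-.5,140+(y+.5)/k-.5)
H=onplane(T,t(570,440),.128);h=onplane(T,t(614,494),.165)
print(H,h,np.degrees(np.arctan2(*(h-H)[[1,0]])),np.linalg.norm((h-H)[:2]))
H2=onplane(S,s(450,234),.128);h2=onplane(S,s(410,198),.165)
print(H2,h2,np.degrees(np.arctan2(*(h2-H2)[[1,0]])),tri(T,t(614,494),S,s(410,198)),tri(T,t(570,440),S,s(450,234)))
# tail end midpoint top view
e=[onplane(T,t(*p),.010) for p in [(324,544),(335,580)]];m=np.mean(e,0)
c=onplane(T,t(517,562),.012);print(e,m)
for az in (107.8,):
    a=np.radians(az);print("centre from tail",m[:2]-.135*np.array([np.cos(a),np.sin(a)]))
E
```

```text
[0.62207896 0.05491556 0.128     ] [0.58764678 0.03605237 0.165     ] -151.28448746682741 0.03926060751971343
[0.62355522 0.05080885 0.128     ] [0.58914102 0.03857764 0.165     ] -160.43418779240832 (array([0.58716163, 0.03628017, 0.16691765]), np.float64(0.0002744318996225464)) (array([0.62403072, 0.05375378, 0.1259174 ]), np.float64(0.0035577204671109765))
[array([0.58827307, 0.18758486, 0.01      ]), array([0.56788096, 0.1810121 , 0.01      ])] [0.57807702 0.18429848 0.01      ]
centre from tail [0.61934588 0.05576101]
```

```bash
python3 -c "
from bench import robot
o=robot.get_obs();print(o['time_s'],o['contact_force'],o['qvel'].round(4))
robot.job_done()"
```

```text
25.45 [-0.15356016 -0.40016878  0.55395855] [-0.0115  0.0023 -0.0044 -0.0041  0.0005  0.003 ]
the job is handed in; nothing more can be done
```

I slid the packing plate under the jack foot by its tail and wound the handwheel down about 1.3 turns until the foot bore lightly on it. Then I let go, moved the arm clear and handed the job in at 25.5 s. No verdict was reported.

**Last checks**
- **Plate position:** its middle is about 3–5 mm from the screw's axis, against the 12 mm allowed, and it looks flat. Two estimates of its centre, from before winding and after release, differ by about 2–4 mm.
- **Handwheel:** after release it sits at −151° to −153.5°, so it held where I left it. The scene view alone, at assumed heights, gave −160°, but casting rays from both views agrees with −151°.
- **Surroundings:** the tape roll and grinder look unmoved. I took no separate measurements of them, the tube offcut or the oil can at the end. The arm touched nothing.

**Foot load (inferred, not measured)**
- Handle friction rose from about 1.3 N unloaded to about 3.2 N at the final angle. I took it to be in contact from between −113° and −128°, having wound about 24° past the final angle and backed off to check.
- Drag at the handle suggests about 4–10 N on the foot, while the sole's stiffness suggests about 10–17 N. The two don't fully agree, but both fall inside 3–28 N, and my best guess is about 10 N.
- I did not measure the back left foot's height. At these loads I don't expect it to lift.

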